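# Load hexagonal coupon bars window-up into the reader and start it

## Robot

A 7-joint arm with a two-finger parallel gripper is mounted at the origin on the work surface. World frame = base frame: x ahead of the robot, y to its left, z up, the work surface at z = 0. Lengths are in m, angles in rad, forces in N, time in s.
With the tool pointing down it reaches from about 0.4 to 0.85 m from the base axis. Payload 10.4 kg.
Tool frame: the origin (TCP) lies midway between the tips of the shut fingers; the grasp point (between the pads) lies 19 mm behind it; z points along the fingers, x is the direction in which the jaws open and shut, and the axes are right-handed (so a half turn about z gives the same grasp; the last joint's range is limited). The gripper opens to 85 mm and grips with 20 to 120 N. Pads are 22 mm wide; open, the fingers measure 114 mm over their backs; the gripper's body (76 mm by 85 mm) begins 54 mm behind the grasp point. The pads swing forward as they close: fully open they stand 13 mm farther back than shut.
Start: joints at [1.314, 0.332, -0.065, 1.46, 0.022, 1.35, -0.088], TCP at [0.145, -0.608, 0.231] pointing down, gripper open.
Joint ranges: [-2.6, 2.6], [-0.5, 2.12], [-1.47, 1.34], [0.16, 2.42], [-1.27, 4.41], [0.06, 2.06], [-2.6, 2.6]. Speed limits (rad/s): [2.22, 2.22, 2.79, 2.79, 3.14, 3.14, 3.14].

## Interface

Orientations are given as a unit quaternion [w, x, y, z].
In Python, from workcell import r gives the robot as it stands.
- The arm moves only by the tool play_rows, never from a script. Its arguments are lists of equal length, an entry for each row: "fingers": the opening, from 0 (shut) to 1 (fully open); "offset": the shift along the tool's x, y, z in units of 30 mm (1.0 is 30 mm), a list of three; "twist": the turn, a rotation vector about the tool's x, y, z in units of 8 degrees (1.0 is 8 degrees), a list of three. In form: {"fingers": [fingers, ...], "offset": [[x, y, z], ...], "twist": [[ax, ay, az], ...]}. A call has 1 to 20 rows; each row shifts and turns the commanded pose from where the row before left it, along the tool's axes as they then stand; what a row does not reach is not made up. A row lasts 1/10 s, in which the tool goes at most 50 mm and 8.59 degrees, less where a joint would pass 70% of its speed; a pose out of reach is approached as far as the arm can. A call is refused whole if a number of a shift passes 1 or a number of a turn 1, either way. A call with a gripper value outside its range is refused whole. The fingers move at their own pace and stop on an object; the grip force is fixed at half the most. Time passes only in rows, so rows that do not move let the fingers close. It gives the time, the measured TCP pose, the force and the opening at its end, in the units of the state.
- r.observe(): the state, without advancing time (a new reading comes with each control period).
- r.get_image(name): name is "side" or "top"; returns the picture (400x640x3 uint8, red, green, blue); there is no depth.
- r.camera_params(name): a dict with "mtx" (3x3 intrinsics, pixels), "k1" (the pictures are not rectified: a ray, as slopes to the right and down, at radius r is drawn at 1 + k1 r^2 times it, then the intrinsics apply), "T" (4x4, takes a point from camera to world coordinates). Camera axes: x right, y down, z forward; pixel columns grow to the right and rows downward; lengths in m; the calibration is good to about 2 mm. A picture is of the moment at which its call begins. camera_params takes no time and is no camera call.
- r.hand_in(): hands the job in, once; it reports no verdict.
Trained networks look in the newest picture that a camera, given by its name, has taken for a name from the list of things; names that differ only in an ending like _2 or _b are one class to them, and where a whole thing is asked for, a point or a joint stands for the part that bears it (a point fixed in the world has none). Each returns a list of dicts, best first, with "conf" (0 to 1); they miss things now and then, are a little off and sometimes report something else, mostly with a low value. They report only what shows in the picture. A call takes as long as a camera call.
- r.look_for(camera, label): "box" ([left, top, right, bottom] in pixels, round what is visible of it).
- r.masks_of(camera, label): "pixels" (400x640 bool, what is visible of it) and "box" ([left, top, right, bottom] in pixels, round what is visible of it).
The state is a dict: "clock": time; "joint_pos": joint angles; "dq": joint speeds; "joint_efforts": joint torques, N m; "position": TCP position; "ee_rot": TCP orientation; "contact_force": force on the tool from outside, world axes, zero at the start; "ft_torque": the same for the moment, N m; "grip_width": finger opening in m.
Only numpy, scipy, OpenCV 4.12 (cv2) and the standard library are available. Lean on these libraries where they do the work, as an engineer would, in place of code of your own. Each camera call takes 0.05 s, during which the arm holds its last target.

## Task

Load every hexagonal coupon bar into the reader: roll it over on the mat, flat by flat, until its dark window is on top (turn bars over only down on the mat, never up in the air), then lay it lengthwise in a free V trough, one bar to a trough, and push it along until it sits down on both flanks with its end right against the back stop. When all the bars are in, window up and fully home, press the start button fully down and let it go; leave the bars home in their troughs and leave the bottles and other things on the bench alone.

Things in the scene. Friction and masses are not known exactly. Their poses are not given: they have to be found in the camera images.
- bar0: loose white plastic hexagonal bar (None if absent), 60 mm long, 40 mm across flats, 46.2 across corners, 90 to 140 g, lying level with a flat down. Origin at its centre, 20 mm above what it lies on; own x along its length (either end may lead); own z points out of the one marked flat, with an inlaid dark metal window 50 x 17.5 mm in a thin light frame. The other five flats are plain
- bar1: loose white plastic hexagonal bar (None if absent), 60 mm long, 40 mm across flats, 46.2 across corners, 90 to 140 g, lying level with a flat down. Origin at its centre, 20 mm above what it lies on; own x along its length (either end may lead); own z points out of the one marked flat, with an inlaid dark metal window 50 x 17.5 mm in a thin light frame. The other five flats are plain
- bar2: loose white plastic hexagonal bar (None if absent), 60 mm long, 40 mm across flats, 46.2 across corners, 90 to 140 g, lying level with a flat down. Origin at its centre, 20 mm above what it lies on; own x along its length (either end may lead); own z points out of the one marked flat, with an inlaid dark metal window 50 x 17.5 mm in a thin light frame. The other five flats are plain
- bar3: loose white plastic hexagonal bar (None if absent), 60 mm long, 40 mm across flats, 46.2 across corners, 90 to 140 g, lying level with a flat down. Origin at its centre, 20 mm above what it lies on; own x along its length (either end may lead); own z points out of the one marked flat, with an inlaid dark metal window 50 x 17.5 mm in a thin light frame. The other five flats are plain
- bar4: loose white plastic hexagonal bar (None if absent), 60 mm long, 40 mm across flats, 46.2 across corners, 90 to 140 g, lying level with a flat down. Origin at its centre, 20 mm above what it lies on; own x along its length (either end may lead); own z points out of the one marked flat, with an inlaid dark metal window 50 x 17.5 mm in a thin light frame. The other five flats are plain
- reader: fixed reader: aluminium base plate 140 x 360 mm and 12 mm thick with four V troughs side by side at y = -140, -70, 0 and +70 mm, and a white box (42 mm high) at y = +142 mm with the start button. Origin under the plate's centre on the table; own x runs along the troughs from the open front end towards the back stops, own y across them, z up
- nest0 (a point): centre of a bar fully home in trough 0, 44 mm above the table; axes as the reader's. Two slippery polished flanks at 60 degrees to the level carry a bar's two lower side flats (bar with a flat on top); they end 8 mm below this height and run from 78 mm before to 30 mm past this point, where the bar's end meets the back stop (60 mm wide, 10 thick, rising 12 mm above this point)
- nest1 (a point): centre of a bar fully home in trough 1, 44 mm above the table; axes as the reader's. Two slippery polished flanks at 60 degrees to the level carry a bar's two lower side flats (bar with a flat on top); they end 8 mm below this height and run from 78 mm before to 30 mm past this point, where the bar's end meets the back stop (60 mm wide, 10 thick, rising 12 mm above this point)
- nest2 (a point): centre of a bar fully home in trough 2, 44 mm above the table; axes as the reader's. Two slippery polished flanks at 60 degrees to the level carry a bar's two lower side flats (bar with a flat on top); they end 8 mm below this height and run from 78 mm before to 30 mm past this point, where the bar's end meets the back stop (60 mm wide, 10 thick, rising 12 mm above this point)
- nest3 (a point): centre of a bar fully home in trough 3, 44 mm above the table; axes as the reader's. Two slippery polished flanks at 60 degrees to the level carry a bar's two lower side flats (bar with a flat on top); they end 8 mm below this height and run from 78 mm before to 30 mm past this point, where the bar's end meets the back stop (60 mm wide, 10 thick, rising 12 mm above this point)
- start (a joint): travel of the grey round start button on the reader's white box: 0 up, 0.006 m fully down (5 N), springs back
- start_top (a point): centre of the top of the start button (28 mm across), about 60 mm above the table, pressed straight down
- mat: fixed black rubber mat 310 x 480 mm, 3 mm thick; origin under its centre, on the table. A bar on it tips over its lower edge on to the next flat, its centre moving 23 mm, when a fingertip set 30 mm up on its side flat pushes square to its length and rises with the bar as it turns (fingers grip: a purely level push there only jams it)
- bottle0: small clear sample bottle with white cap, 40 mm across, 70 mm tall; bystander, stays where it is; origin at the middle of its underside
- bottle1: clear sample bottle with white cap, 48 mm across, 85 mm tall; bystander, stays where it is; origin at the middle of its underside
- bottle2: clear sample bottle with white cap, 44 mm across, 60 mm tall; bystander, stays where it is; origin at the middle of its underside
- beaker: empty glass beaker, 70 mm across, 90 mm tall; bystander, stays where it is; origin at the middle of its underside
- screwdriver: screwdriver lying down, 160 mm long; bystander, stays where it is; origin at the middle of its underside
- cap: loose white bottle cap, 34 mm across, 14 mm tall; bystander, stays where it is; origin at the middle of its underside

How it is judged:
By the outcome, as a careful person would: the job done as asked, in the order asked, and still so for the second after the job is handed in, with the robot touching nothing.
Of bar0, bar1, bar2, bar3, bar4 only 3 to 4 are there at a start; the rules pass over those that are not, and their reading is None.
At some moment in a run one of bar0, bar1, bar2, bar3, bar4 may be knocked a few centimetres aside while the robot is not near it.
It also fails if it takes over 210 s, if anything falls off the work surface, if the arm or the gripper's body presses on something with over 40 N, if the wrist force passes 120 N, or if a joint passes its speed limit or range.

## Working session

There is one attempt and no reset: what is moved stays moved. The work goes in short steps, Python scripts to look and compute and a tool call to move; the robot and the scene stay as the last step left them, time stands still between calls to the robot, and variables do not carry over. Pictures are saved under pics/ and viewed, and the job is handed in when it is done.

Besides the shell and the picture viewer there is one more tool, called after "Request:" as name(argument=value, ...) on one line, values as JSON. play_rows: Moves the arm, as the interface text tells. Its arguments: {"type":"object","properties":{"fingers":{"type":"array"},"offset":{"type":"array"},"twist":{"type":"array"}},"required":["fingers","offset","twist"]}

```bash
ls; mkdir -p pics; python3 - <<'E'
from workcell import r
import cv2
o=r.observe(); print(o)
for n in("side","top"):
    im=r.get_image(n); cv2.imwrite(f"pics/{n}0.png",im[:,:,::-1]); p=r.camera_params(n); print(n,p)
E
```

```text
pics
{'clock': 0.0, 'joint_pos': array([ 1.31440081,  0.33291228, -0.06469908,  1.4609848 ,  0.02161697,
        1.34985498, -0.08849722]), 'dq': array([-0.00204566, -0.00010641,  0.00030968,  0.0007173 ,  0.0007459 ,
       -0.00036884, -0.00076086]), 'joint_efforts': array([ 3.37413949e-04, -6.25437355e+01,  4.93911677e-02, -3.91609597e+01,
        1.63116760e-02,  9.64040577e-03,  3.86928821e-05]), 'position': array([ 0.14469519, -0.60762856,  0.23046992]), 'ee_rot': array([-4.19916841e-04,  7.84760339e-01, -6.19798898e-01, -5.99141994e-04]), 'contact_force': array([-0.52703423,  0.57103872,  0.23541726]), 'ft_torque': array([0.00741204, 0.03379187, 0.00128863]), 'grip_width': 0.08547479769555556}
side {'mtx': array([[389.96913041,   0.        , 318.7290909 ],
       [  0.        , 389.96913041, 200.03747933],
       [  0.        ,   0.        ,   1.        ]]), 'k1': -0.025542826518497288, 'T': array([[-0.90817025, -0.27846684,  0.31254281,  0.25636864],
       [-0.41824066,  0.57265089, -0.70508561,  0.71867873],
       [ 0.01736504, -0.77105589, -0.63653066,  0.70071929],
       [ 0.        ,  0.        ,  0.        ,  1.        ]])}
top {'mtx': array([[423.77446884,   0.        , 322.56315123],
       [  0.        , 423.77446884, 196.5544936 ],
       [  0.        ,   0.        ,   1.        ]]), 'k1': 0.0028122245563421827, 'T': array([[-0.02484436, -0.98241574,  0.18504613,  0.31881152],
       [-0.99948207,  0.02819711,  0.0155085 ,  0.00578226],
       [-0.02045356, -0.18456499, -0.98260746,  1.36800416],
       [ 0.        ,  0.        ,  0.        ,  1.        ]])}
```

View pics/top0.png

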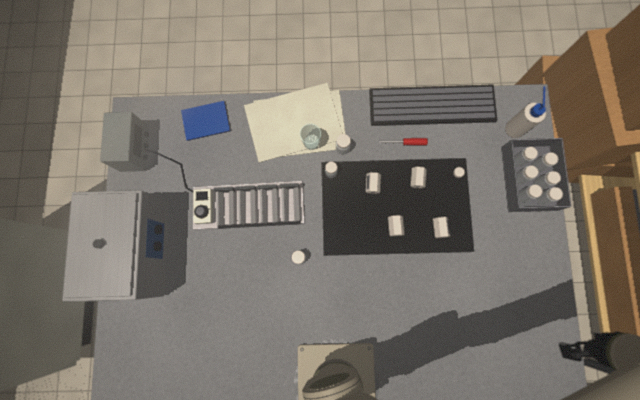

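View pics/side0.png

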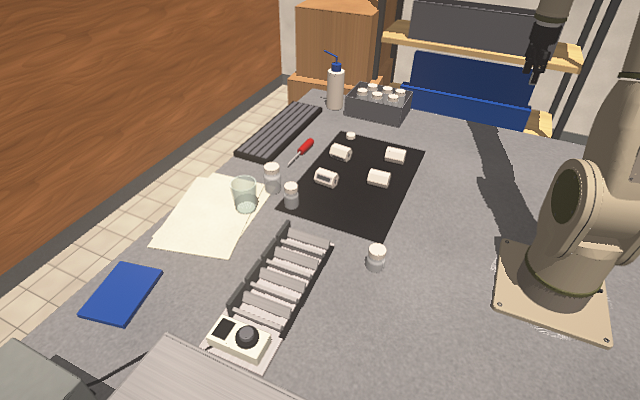

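```bash
cat > h.py <<'E'
import numpy as np, cv2
from scipy.spatial.transform import Rotation as R
from workcell import r
def pp(n):
    p=r.camera_params(n); return p['mtx'],p['k1'],p['T']
def proj(n,X):
    M,k,T=pp(n); X=np.atleast_2d(X); c=(X-T[:3,3])@T[:3,:3]
    s=c[:,:2]/c[:,2:]; r2=(s**2).sum(1,keepdims=True); s=s*(1+k*r2)
    return s*M[0,0]+M[:2,2]
def ray(n,uv):
    M,k,T=pp(n); s=(np.atleast_2d(uv).astype(float)-M[:2,2])/M[0,0]; u=s.copy()
    for _ in range(10): u=s/(1+k*(u**2).sum(1,keepdims=True))
    d=np.c_[u,np.ones(len(u))]@T[:3,:3].T
    return T[:3,3],d
def onz(n,uv,z):
    o,d=ray(n,uv); return o+d*((z-o[2])/d[:,2:])
def save(im,name): cv2.imwrite(f"pics/{name}.png",np.ascontiguousarray(im[:,:,::-1]))
def crop(im,x0,y0,x1,y1,s,name): save(cv2.resize(im[y0:y1,x0:x1],None,fx=s,fy=s,interpolation=cv2.INTER_CUBIC),name)
E
python3 - <<'E'
from h import *
t=cv2.imread('pics/top0.png')[:,:,::-1]; s=cv2.imread('pics/side0.png')[:,:,::-1]
crop(t,320,155,480,260,5,'c1'); crop(t,185,170,315,270,5,'c2')
crop(s,270,120,430,240,5,'c3'); crop(s,195,210,345,360,4,'c4')
for uv in [(322,162),(466,159),(473,250),(324,255)]: print(uv,onz('top',[uv],0.003))
for uv in [(193,186),(303,182),(304,224),(193,229)]: print(uv,onz('top',[uv],0.012))
for uv in [(373,182),(418,177),(396,225),(441,227)]: print(uv,onz('top',[uv],0.043))
E
```

```text
(322, 162) [[0.69293568 0.02629199 0.003     ]]
(466, 159) [[ 0.68864277 -0.45031276  0.003     ]]
(473, 250) [[ 0.38938274 -0.44638054  0.003     ]]
(324, 255) [[0.38580424 0.02745768 0.003     ]]
(193, 186) [[0.62175711 0.45273687 0.012     ]]
(303, 182) [[0.62458773 0.09014606 0.012     ]]
(304, 224) [[0.48599465 0.08918354 0.012     ]]
(193, 229) [[0.47959628 0.44819808 0.012     ]]
(373, 182) [[ 0.61100853 -0.13557352  0.043     ]]
(418, 177) [[ 0.62312498 -0.27967445  0.043     ]]
(396, 225) [[ 0.47114956 -0.2009351   0.043     ]]
(441, 227) [[ 0.46107834 -0.34047343  0.043     ]]
```

```bash
python3 - <<'E'
from h import *
for L in ("bar0","reader","bottle0","bottle1","bottle2","beaker","screwdriver","cap","mat"):
  for c in ("top","side"):
    for d in r.masks_of(c,L): 
        ys,xs=np.nonzero(d['pixels']); print(L,c,round(d['conf'],2),np.round(d['box'],1),len(xs), xs.mean().round(1),ys.mean().round(1))
E
```

```text
bar0 top 0.73 [435.1 219.9 449.3 239.4] 296 441.0 226.9
bar0 top 0.61 [388.3 215.1 403.7 234.7] 271 395.8 225.2
bar0 top 0.5 [367.7 174.8 379.8 195. ] 281 372.8 182.7
bar0 side 0.79 [381.9 145.1 406.4 164.9] 323 395.2 154.9
bar0 side 0.77 [331.1 141.2 353.5 165. ] 280 340.5 152.6
bar0 side 0.77 [367.4 167.4 388.9 187.5] 325 378.2 178.7
bar0 side 0.62 [313.8 167.9 339.2 189.8] 347 325.6 178.0
reader top 0.74 [188.5 182.5 304.8 231.3] 4763 248.0 205.0
reader top 0.42 [336.8 134.6 351.  157.3] 261 342.6 144.0
reader side 0.85 [202.9 219.8 334.2 375.8] 9603 268.0 300.1
bottle0 top 0.7 [336.  136.  350.6 156.1] 235 342.4 144.7
bottle0 top 0.57 [289.1 250.2 307.3 266.9] 154 298.8 257.1
bottle0 top 0.43 [326.4 160.  336.5 178.7] 172 330.6 168.7
bottle0 side 0.91 [262.6 158.3 284.9 198. ] 498 271.9 178.5
bottle0 side 0.77 [370.  246.6 386.5 273.8] 446 375.7 257.0
bottle0 side 0.63 [281.9 181.9 299.5 211.6] 369 290.7 195.6
bottle1 top 0.7 [336.  136.  350.6 156.1] 235 342.4 144.7
bottle1 top 0.57 [289.1 250.2 307.3 266.9] 154 298.8 257.1
bottle1 top 0.43 [326.4 160.  336.5 178.7] 172 330.6 16
[... 488 characters left out ...]
side 0.63 [281.9 181.9 299.5 211.6] 369 290.7 195.6
beaker top 0.73 [302.4 123.  320.6 151. ] 401 310.0 135.8
beaker side 0.72 [241.  329.9 255.3 342.9] 170 246.5 333.4
beaker side 0.58 [226.7 172.1 259.9 216.6] 946 243.7 194.1
screwdriver top 0.51 [402.9 138.8 430.1 145.3] 188 414.4 141.1
screwdriver side 0.43 [287.9 139.6 311.6 160.5] 146 303.8 147.5
screwdriver side 0.38 [198.3 218.8 335.8 377.7] 9543 268.2 300.0
cap top 0.23 [411.6 168.1 429.2 189.7] 265 418.4 176.8
cap side 0.62 [345.7 132.  355.8 141. ] 57 349.8 135.7
cap side 0.55 [201.2 218.8 333.6 381.4] 9555 268.1 300.2
mat top 0.89 [323.  156.7 475.7 254.7] 12466 395.4 207.9
mat side 0.75 [275.  135.8 423.5 240.4] 8028 356.4 189.2
```

View crops.

View pics/c1.png

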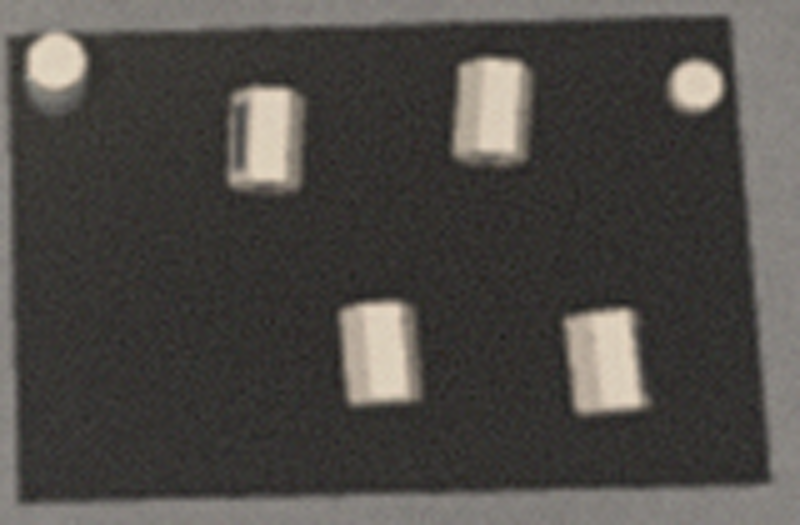

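View pics/c3.png

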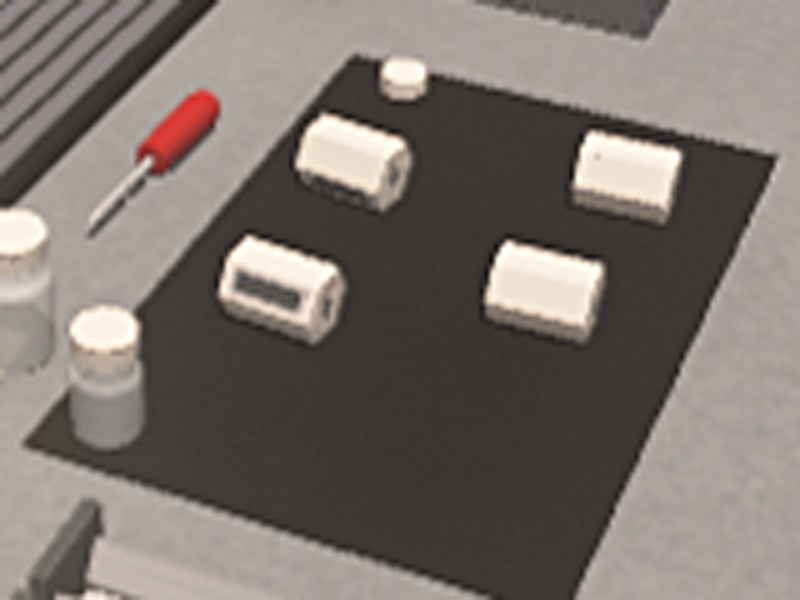

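View pics/c2.png

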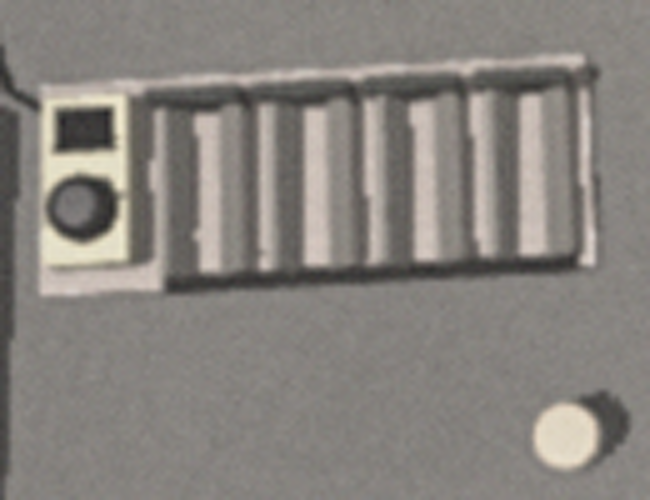

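View pics/c4.png

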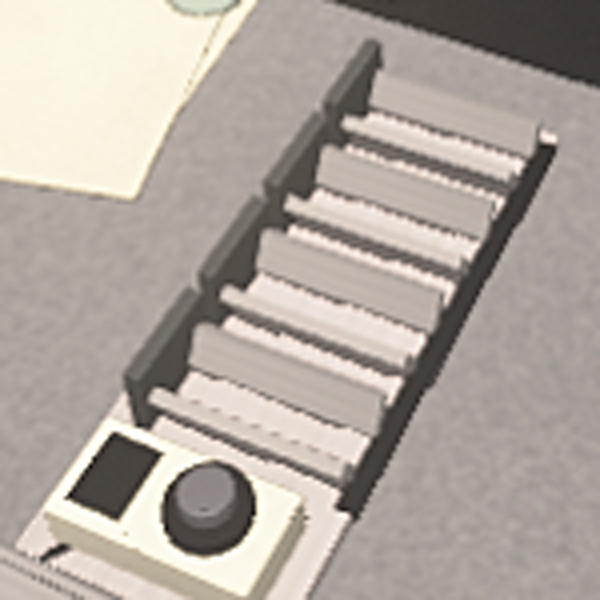

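```bash
python3 - <<'E'
from h import *
t=np.mean([r.get_image('top').astype(float) for _ in range(4)],0).astype(np.uint8); s=np.mean([r.get_image('side').astype(float) for _ in range(4)],0).astype(np.uint8)
save(t,'t_avg'); save(s,'s_avg')
def cg(im,x0,y0,x1,y1,k,name):
    c=cv2.resize(im[y0:y1,x0:x1],None,fx=k,fy=k,interpolation=cv2.INTER_CUBIC).copy()
    for x in range((x0+9)//10*10,x1,10):
        cv2.line(c,(int((x-x0+.5)*k),0),(int((x-x0+.5)*k),6),(255,0,0),1); cv2.putText(c,str(x),(int((x-x0+.5)*k)-10,16),0,.35,(255,0,0),1)
    for y in range((y0+9)//10*10,y1,10):
        cv2.line(c,(0,int((y-y0+.5)*k)),(6,int((y-y0+.5)*k)),(255,0,0),1); cv2.putText(c,str(y),(8,int((y-y0+.5)*k)+4),0,.35,(255,0,0),1)
    save(c,name)
cg(t,186,175,312,237,6,'rt'); cg(s,195,210,345,385,3.4,'rs')
E
```

```text
(no output)
```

View pics/rt.png

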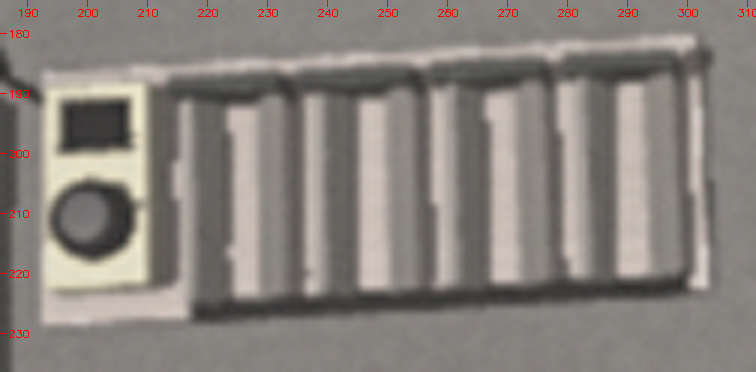

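View pics/rs.png

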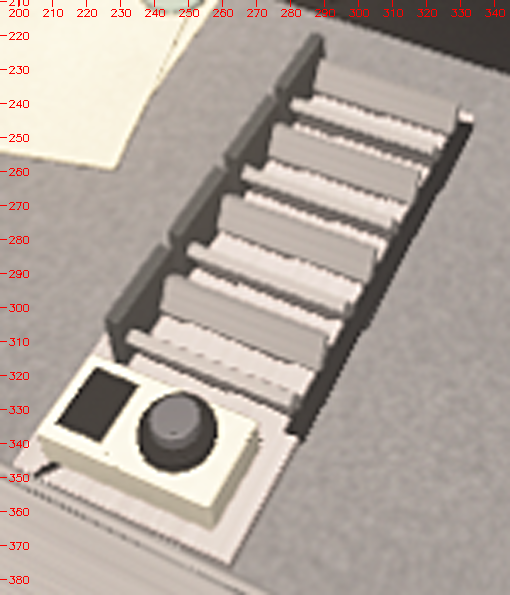

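```bash
cat > fit.py <<'E'
from h import *
from scipy.optimize import least_squares
P=[('top',192.5,186.5,70,180,12),('top',301.7,180.7,70,-180,12),('top',303.7,222.7,-70,-180,12),('top',192.5,228.7,-70,180,12),
('side',262.1,375.7,-70,180,12),('side',333.3,243.9,-70,-180,12)]
def tr(p,L):
    L=np.atleast_2d(L)/1000.; c,s=np.cos(p[2]),np.sin(p[2])
    return np.c_[p[0]+c*L[:,0]-s*L[:,1],p[1]+s*L[:,0]+c*L[:,1],L[:,2]]
def f(p): return np.concatenate([proj(a,tr(p,[x,y,z]))[0]-[u,v] for a,u,v,x,y,z in P])
R0=least_squares(f,[0.55,0.27,0],loss='soft_l1').x
if __name__=="__main__":
    print(R0,np.degrees(R0[2])); print(f(R0).reshape(-1,2).round(1))
    from itertools import product
    for n,nm,box,k in(('top','t_avg',(186,175,312,237),6),('side','s_avg',(195,210,345,385),3.4)):
        im=cv2.imread(f'pics/{nm}.png')[:,:,::-1]; x0,y0,x1,y1=box
        c=cv2.resize(im[y0:y1,x0:x1],None,fx=k,fy=k,interpolation=cv2.INTER_CUBIC).copy()
        def pl(L,col,cl=True):
            q=((proj(n,tr(R0,np.array(L,float)))-[x0,y0]+.5)*k*8).round().astype(np.int32)
            cv2.polylines(c,[q],cl,col,1,cv2.LINE_AA,3)
        pl([(70,180,12),(70,-180,12),(-70,-180,12),(-70,180,12)],(255,0,0))
        nx=19
        for y in(-140,-70,0,70):
            pl([(nx+30,y-30,56),(nx+40,y-30,56),(nx+40,y+30,56),(nx+30,y+30,56)],(0,255,0))
            for s in(-1,1): pl([(nx-78,y+s*18.5,36),(nx+30,y+s*18.5,36)],(0,0,255),False)
        save(c,f'fit_{n}')
E
python3 fit.py
```

```text
[0.55501646 0.27282678 0.03100723] 1.7765832200591927
[[-0.2  0.2]
 [-0.2 -0.4]
 [-0.2 -0.1]
 [-0.2  0.4]
 [-0.3 -0.3]
 [ 0.9 -0.5]]
```

View pics/fit_top.png

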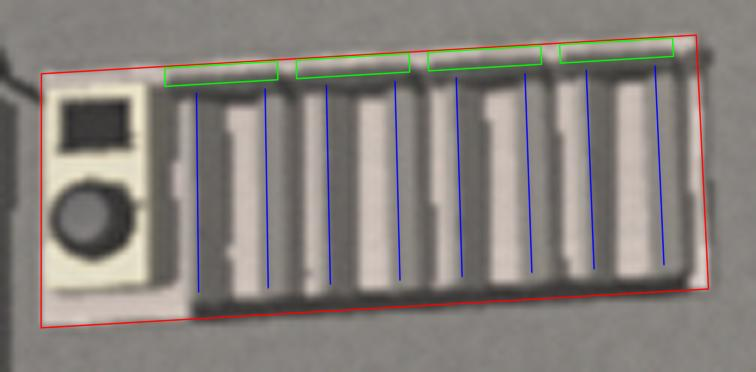

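View pics/fit_side.png

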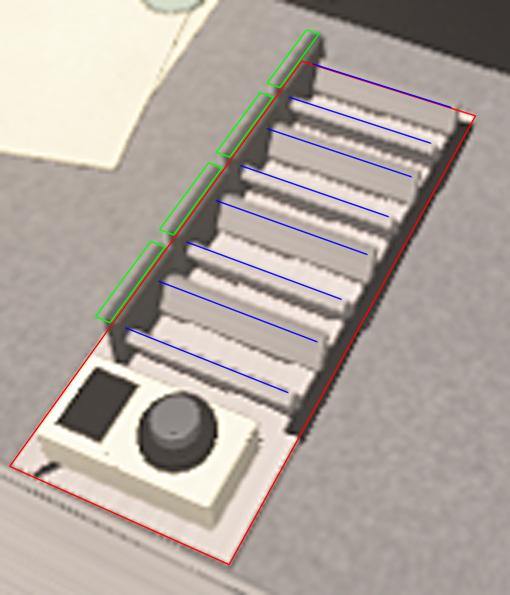

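```bash
cat > bars.py <<'E'
from h import *
from scipy.optimize import minimize
a=np.arange(6)*np.pi/3
HEX=np.array([(sx*.03,.0231*np.cos(t),.0231*np.sin(t)) for sx in(-1,1) for t in a])
def hullpts(n,x,y,yaw,z):
    c,s=np.cos(yaw),np.sin(yaw); V=HEX
    W=np.c_[x+c*V[:,0]-s*V[:,1],y+s*V[:,0]+c*V[:,1],z+V[:,2]]
    return cv2.convexHull(proj(n,W).astype(np.float32))[:,0]
K=4
def seg(n,im,xy,z=.023,th=80):
    u,v=proj(n,[xy[0],xy[1],z])[0]; x0,y0=int(u)-26,int(v)-26
    g=cv2.cvtColor(np.ascontiguousarray(im[y0:y0+52,x0:x0+52]),cv2.COLOR_RGB2GRAY)
    g=cv2.resize(g,None,fx=K,fy=K,interpolation=cv2.INTER_CUBIC)
    m=(g>th).astype(np.uint8); N,lab,st,ce=cv2.connectedComponentsWithStats(m)
    best=min(range(1,N),key=lambda i:np.hypot(*(ce[i]-26*K)) if st[i,4]>100*K else 1e9)
    cs,_=cv2.findContours((lab==best).astype(np.uint8),cv2.RETR_EXTERNAL,cv2.CHAIN_APPROX_NONE)
    h=cv2.convexHull(max(cs,key=cv2.contourArea)); M=np.zeros_like(m); cv2.fillPoly(M,[h],1)
    return M,x0,y0
def fit(ims,xy,yaw=0,z=.023,th=80):
    S={n:seg(n,im,xy,z,th) for n,im in ims.items()}
    def cost(p):
        t=0
        for n,(M,x0,y0) in S.items():
            q=((hullpts(n,p[0],p[1],p[2],z)-[x0,y0]+.5)*K-.5)
            D=np.zeros_like(M); cv2.fillPoly(D,[(q*16).round().astype(np.int32)],1,cv2.LINE_8,4)
            t+=(D!=M).sum()/max(M.sum(),1)
        return t
    b=None
    for y0 in(yaw-.1,yaw,yaw+.1):
        s=minimize(cost,[xy[0],xy[1],y0],method='Nelder-Mead',options=dict(initial_simplex=np.array([[xy[0],xy[1],y0],[xy[0]+.006,xy[1],y0],[xy[0],xy[1]+.006,y0],[xy[0],xy[1],y0+.08]])))
        if b is None or s.fun<b.fun: b=s
    return b.x,b.fun
def grab(k=2): return {n:np.mean([r.get_image(n).astype(float) for _ in range(k)],0).astype(np.uint8) for n in('top','side')}
E
python3 - <<'E'
from bars import *
ims={'top':cv2.imread('pics/t_avg.png')[:,:,::-1],'side':cv2.imread('pics/s_avg.png')[:,:,::-1]}
for nm,xy in dict(A=(.611,-.136),B=(.623,-.28),C=(.471,-.2),D=(.461,-.34)).items():
    for th in(70,85,100):
        p,c=fit(ims,xy,th=th); print(nm,th,p.round(4),np.degrees(p[2]).round(1),round(c,3))
from fit import R0,tr
E
```

```text
A 70 [ 0.6134 -0.1362 -0.1183] -6.8 0.229
A 85 [ 0.6134 -0.136  -0.1165] -6.7 0.131
A 100 [ 0.6141 -0.1362 -0.0867] -5.0 0.074
B 70 [ 0.6283 -0.284  -0.1344] -7.7 0.209
B 85 [ 0.6282 -0.2842 -0.1391] -8.0 0.113Traceback (most recent call last):
  File "<stdin>", line 5, in <module>
  File "bars.py", line 30, in fit
    s=minimize(cost,[xy[0],xy[1],y0],method='Nelder-Mead',options=dict(initial_simplex=np.array([[xy[0],xy[1],y0],[xy[0]+.006,xy[1],y0],[xy[0],xy[1]+.006,y0],[xy[0],xy[1],y0+.08]])))
    res = _minimize_neldermead(fun, x0, args, callback, bounds=bounds,
                               **options)
    fxr = func(xr)
    fx = function(np.copy(x), *(wrapper_args + args))
  File "bars.py", line 24, in cost
    q=((hullpts(n,p[0],p[1],p[2],z)-[x0,y0]+.5)*K-.5)
        ~~~~~~~^^^^^^^^^^^^^^^^^^^^
  File "bars.py", line 8, in hullpts
    return cv2.convexHull(proj(n,W).astype(np.float32))[:,0]
                          ~~~~^^^^^
  File "h.py", line 7, in proj
    M,k,T=pp(n); X=np.atleast_2d(X); c=(X-T[:3,3])@T[:3,:3]
          ~~^^^
  File "h.py", line 5, in pp
    p=r.camera_params(n); return p['mtx'],p['k1'],p['T']
ValueError: time passes only in moves, steps and waits
```

Rate limit on camera_params; cache it.

```bash
sed -i 's/^def pp(n):/import functools\n@functools.lru_cache(None)\ndef pp(n):/' h.py
python3 - <<'E'
from bars import *
ims={'top':cv2.imread('pics/t_avg.png')[:,:,::-1],'side':cv2.imread('pics/s_avg.png')[:,:,::-1]}
for nm,xy in dict(A=(.613,-.136),B=(.626,-.284),C=(.473,-.2),D=(.461,-.34)).items():
    for th in(85,100):
        p,c=fit(ims,xy,th=th); print(nm,th,p.round(4),np.degrees(p[2]).round(1),round(c,3))
print(r.observe()['clock'])
E
sed -i 's/nx=19/nx=13/' fit.py; python3 fit.py
```

```text
A 85 [ 0.614  -0.1365 -0.103 ] -5.9 0.129
A 100 [ 0.6142 -0.1365 -0.0938] -5.4 0.069
B 85 [ 0.6281 -0.2842 -0.1453] -8.3 0.12
B 100 [ 0.6286 -0.2839 -0.1305] -7.5 0.078
C 85 [ 0.4731 -0.2028  0.0126] 0.7 0.128
C 100 [ 0.4737 -0.2026  0.0182] 1.0 0.082
D 85 [ 0.4645 -0.3445  0.0158] 0.9 0.136
D 100 [ 0.4641 -0.3446  0.0449] 2.6 0.096
1.4
[0.55501646 0.27282678 0.03100723] 1.7765832200591927
[[-0.2  0.2]
 [-0.2 -0.4]
 [-0.2 -0.1]
 [-0.2  0.4]
 [-0.3 -0.3]
 [ 0.9 -0.5]]
```

View pics/fit_side.png

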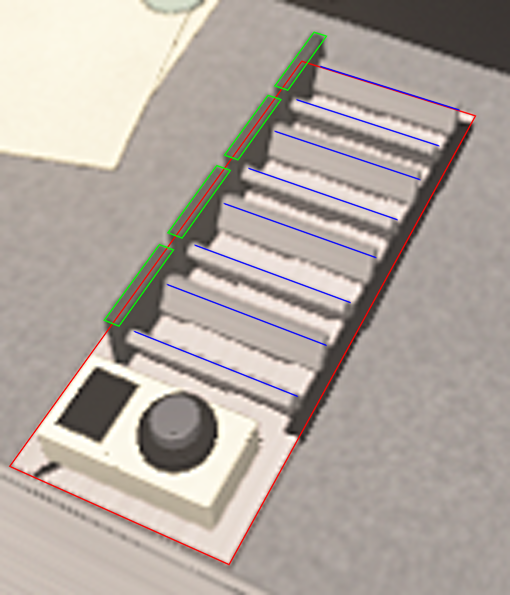

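View pics/fit_top.png

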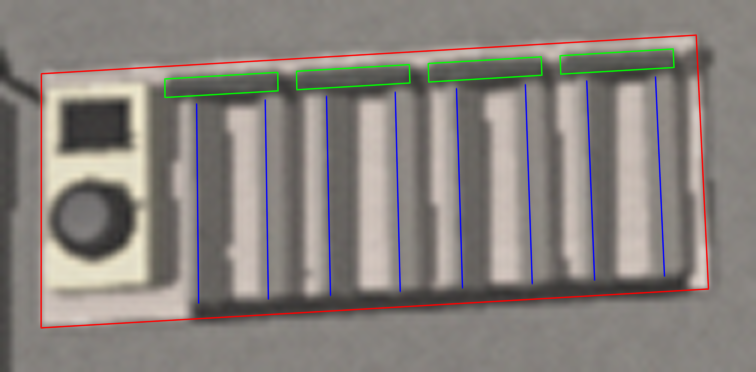

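```bash
cat > plan.py <<'E'
from h import *
def pose():
    o=r.observe(); q=o['ee_rot']; M=R.from_quat([q[1],q[2],q[3],q[0]]).as_matrix()
    return o,o['position'],M,np.degrees(np.arctan2(M[1,0],M[0,0]))
def plan(x,y,z,yaw,note=''):
    """tool shifts (units of 30 mm), after yaw to 'yaw' deg; twist units first"""
    o,p,M,ph=pose(); d=np.array([x,y,z])-p; w=np.radians(yaw)
    X=np.array([np.cos(w),np.sin(w),0]);Y=np.array([np.sin(w),-np.cos(w),0])
    dy=(yaw-ph+180)%360-180
    print(note,'twistz total units',round(-dy/8,2),'| shift units x,y,z:',(np.array([d@X,d@Y,-d[2]])/.03).round(2),'| yaw now',ph.round(2),'tilt',np.degrees(np.arccos(-M[2,2])).round(2),'pos',p.round(4),'F',o['contact_force'].round(1),'w',round(o['grip_width'],4),'t',round(o['clock'],2))
def off(c,yaw,u,side):  # point u m from c along push dir (side=-1: push toward -y)
    w=np.radians(yaw); d=np.array([np.sin(w),-np.cos(w)])*(1 if side<0 else -1)
    return np.array(c)+u*d
E
python3 - <<'E'
from plan import *
p=off((.614,-.1365),-5.5,-.036,-1); print(p); plan(p[0],p[1],.12,-5.5)
E
```

```text
[ 0.61745045 -0.10066574]
 twistz total units -8.89 | shift units x,y,z: [ 14.06 -18.34   3.71] | yaw now -76.6 tilt 0.0 pos [ 0.1448 -0.608   0.2313] F [ 0.3 -0.4  0.3] w 0.0854 t 1.4
```

Request:
play_rows(fingers=[0,0,0,0,0,0,0,0,0], offset=[[0,0,0],[0,0,0],[0,0,0],[0,0,0],[0,0,0],[0,0,0],[0,0,0],[0,0,0],[0,0,0]], twist=[[0,0,-0.99],[0,0,-0.99],[0,0,-0.99],[0,0,-0.99],[0,0,-0.99],[0,0,-0.99],[0,0,-0.99],[0,0,-0.99],[0,0,-0.97]])

```text
clock: 2.3
position: [0.1448, -0.608, 0.2314]
ee_rot: [0.0, 0.999, -0.045, 0.0]
contact_force: [-0.7, 0.3, -0.1]
grip_width: 0.0001
```

Request:
play_rows(fingers=[0,0,0,0,0,0,0,0,0,0,0,0,0,0,0,0,0,0,0,0], offset=[[0.7,-0.9,0],[0.7,-0.9,0],[0.7,-0.9,0],[0.7,-0.9,0],[0.7,-0.9,0],[0.7,-0.9,0],[0.7,-0.9,0],[0.7,-0.9,0],[0.7,-0.9,0],[0.7,-0.9,0],[0.7,-0.9,0],[0.7,-0.9,0],[0.7,-0.9,0],[0.7,-0.9,0.2],[0.7,-0.9,0.3],[0.7,-0.9,0.5],[0.7,-0.9,0.5],[0.7,-0.9,0.5],[0.7,-0.9,0.5],[0.7,-0.9,0.5]], twist=[[0,0,0],[0,0,0],[0,0,0],[0,0,0],[0,0,0],[0,0,0],[0,0,0],[0,0,0],[0,0,0],[0,0,0],[0,0,0],[0,0,0],[0,0,0],[0,0,0],[0,0,0],[0,0,0],[0,0,0],[0,0,0],[0,0,0],[0,0,0]])

```text
clock: 4.3
position: [0.6154, -0.1098, 0.1407]
ee_rot: [0.0, 0.999, -0.048, 0.0]
contact_force: [0.9, -0.2, 0.4]
grip_width: 0.0001
```

```bash
python3 - <<'E'
from plan import *
p=off((.614,-.1365),-5.5,-.036,-1); plan(p[0],p[1],.033,-5.5)
E
```

```text
twistz total units -0.0 | shift units x,y,z: [ 0.04 -0.31  3.59] | yaw now -5.51 tilt 0.02 pos [ 0.6154 -0.1098  0.1407] F [ 0.9 -0.2  0.4] w 0.0001 t 4.3
```

Request:
play_rows(fingers=[0,0,0,0,0,0,0], offset=[[0.04,-0.31,0.6],[0,0,0.7],[0,0,0.7],[0,0,0.7],[0,0,0.6],[0,0,0.29],[0,0,0]], twist=[[0,0,0],[0,0,0],[0,0,0],[0,0,0],[0,0,0],[0,0,0],[0,0,0]])

```text
clock: 5.0
position: [0.6159, -0.1015, 0.0325]
ee_rot: [-0.0, 0.999, -0.048, -0.001]
contact_force: [0.6, -0.0, 0.3]
grip_width: -0.0001
```

```bash
python3 - <<'E'
from plan import *
p=off((.614,-.1365),-5.5,-.036,-1); plan(p[0],p[1],.033,-5.5)
ims=grab=None
from bars import *
g=grab(1)
u=proj('side',[.614,-.12,.03])[0].astype(int); crop(g['side'],u[0]-60,u[1]-60,u[0]+60,u[1]+40,6,'a1')
E
```

```text
twistz total units 0.0 | shift units x,y,z: [ 0.05 -0.03 -0.02] | yaw now -5.49 tilt 0.1 pos [ 0.6159 -0.1015  0.0325] F [ 0.6 -0.   0.3] w -0.0001 t 5.0
```

View pics/a1.png

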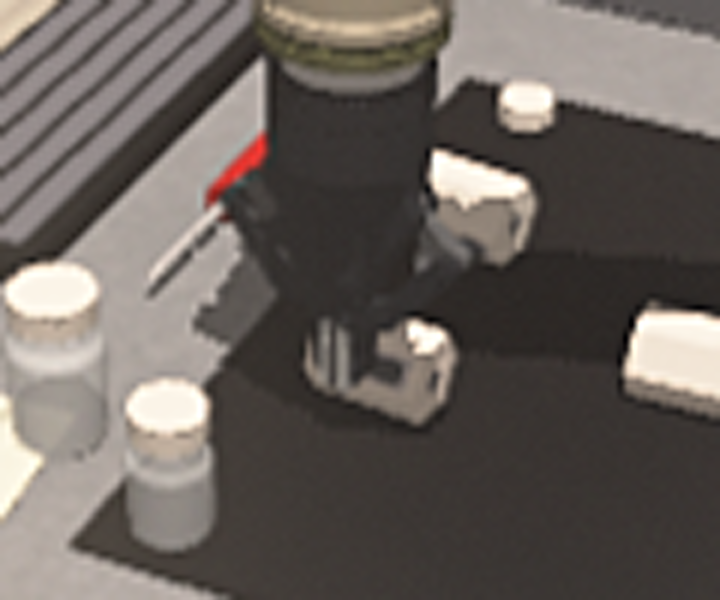

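Request:
play_rows(fingers=[0,0,0,0,0,0], offset=[[0,0.1,0],[0,0.1,0],[0,0.08,0],[0,0.04,0],[0,0.1,-0.075],[0,0.1,-0.075]], twist=[[0,0,0],[0,0,0],[0,0,0],[0,0,0],[0,0,0],[0,0,0]])

```text
clock: 5.7
position: [0.6151, -0.1172, 0.0383]
ee_rot: [0.0, 0.999, -0.048, -0.0]
contact_force: [-0.7, -0.2, -0.2]
grip_width: 0.0003
```

Request:
play_rows(fingers=[0,0,0,0,0,0,0,0,0,0,0], offset=[[0,0.106,-0.058],[0,0.106,-0.058],[0,0.114,-0.04],[0,0.114,-0.04],[0,0.12,-0.02],[0,0.12,-0.02],[0,0.122,0],[0,0.122,-0.02],[0,0,-0.2],[0,0,-0.5],[0,-0.5,-0.5]], twist=[[0,0,0],[0,0,0],[0,0,0],[0,0,0],[0,0,0],[0,0,0],[0,0,0],[0,0,0],[0,0,0],[0,0,0],[0,0,0]])

```text
clock: 6.8
position: [0.6138, -0.1315, 0.0831]
ee_rot: [0.001, 0.999, -0.049, 0.0]
contact_force: [0.4, 0.4, 0.1]
grip_width: -0.0001
```

```bash
python3 - <<'E'
from bars import *
g=grab(1)
u=proj('side',[.614,-.15,.03])[0].astype(int); crop(g['side'],u[0]-60,u[1]-50,u[0]+60,u[1]+40,6,'a2')
u=proj('top',[.55,-.2,.03])[0].astype(int); crop(g['top'],u[0]-60,u[1]-50,u[0]+60,u[1]+40,6,'a3')
E
```

View pics/a2.png

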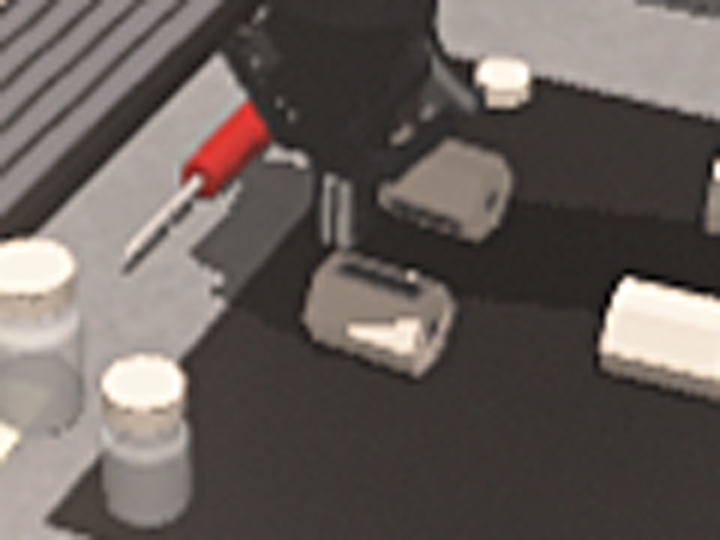

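View pics/a3.png

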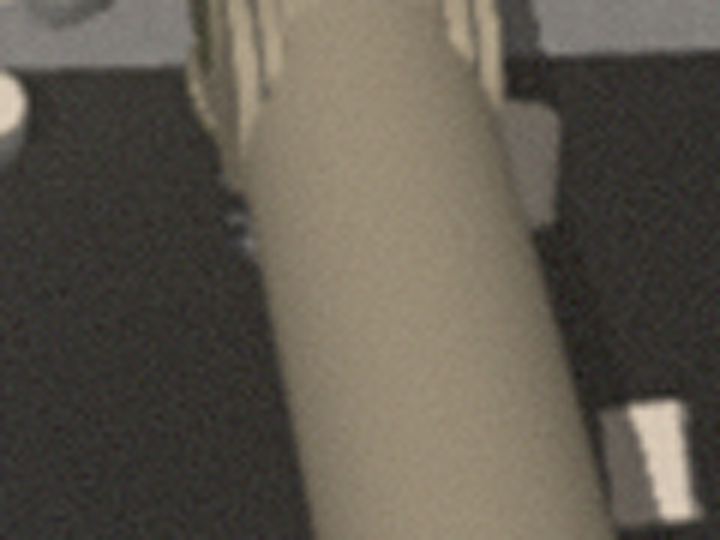

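```bash
python3 - <<'E'
from plan import *
p=off((.6284,-.284),-7.9,-.036,-1); plan(p[0],p[1],.033,-7.9)
E
```

```text
twistz total units 0.33 | shift units x,y,z: [1.13 3.96 1.75] | yaw now -5.29 tilt 0.3 pos [ 0.6161 -0.1261  0.0855] F [0.7 0.8 0.8] w -0.0001 t 6.9
```

Request:
play_rows(fingers=[0,0,0,0,0,0,0,0,0,0], offset=[[0.23,0.79,0],[0.23,0.79,0],[0.23,0.79,0],[0.22,0.79,0],[0.22,0.8,0],[0,0,0],[0,0,0.6],[0,0,0.7],[0,0,0.45],[0,0,0]], twist=[[0,0,0.33],[0,0,0],[0,0,0],[0,0,0],[0,0,0],[0,0,0],[0,0,0],[0,0,0],[0,0,0],[0,0,0]])

```text
clock: 7.9
position: [0.6302, -0.2506, 0.0263]
ee_rot: [-0.001, 0.998, -0.07, -0.002]
contact_force: [0.2, -0.3, -0.3]
grip_width: 0.0001
```

```bash
python3 - <<'E'
from plan import *
p=off((.6284,-.284),-7.9,-.036,-1); plan(p[0],p[1],.033,-7.9)
E
```

```text
twistz total units -0.02 | shift units x,y,z: [ 0.1  -0.09 -0.22] | yaw now -8.06 tilt 0.26 pos [ 0.6302 -0.2506  0.0263] F [ 0.2 -0.3 -0.3] w 0.0001 t 7.9
```

Request:
play_rows(fingers=[0,0,0,0,0,0,0,0,0,0,0,0,0,0,0,0,0,0], offset=[[0.1,-0.09,-0.22],[0,0.1,0],[0,0.1,0],[0,0.08,0],[0,0.04,0],[0,0.1,-0.075],[0,0.1,-0.075],[0,0.106,-0.058],[0,0.106,-0.058],[0,0.114,-0.04],[0,0.114,-0.04],[0,0.12,-0.02],[0,0.12,-0.02],[0,0.122,0],[0,0.122,-0.02],[0,0,-0.2],[0,0,-0.5],[0,-0.5,0]], twist=[[0,0,0],[0,0,0],[0,0,0],[0,0,0],[0,0,0],[0,0,0],[0,0,0],[0,0,0],[0,0,0],[0,0,0],[0,0,0],[0,0,0],[0,0,0],[0,0,0],[0,0,0],[0,0,0],[0,0,0],[0,0,0]])

```text
clock: 9.7
position: [0.6321, -0.2801, 0.0721]
ee_rot: [0.001, 0.997, -0.073, 0.002]
contact_force: [0.2, -0.6, 0.9]
grip_width: -0.0001
```

```bash
python3 - <<'E'
from bars import *
from plan import *
g=grab(1)
u=proj('side',[.62,-.28,.03])[0].astype(int); crop(g['side'],u[0]-60,u[1]-50,u[0]+60,u[1]+40,6,'b2')
p=off((.6284,-.284),-7.9,-.036+.023,-1); plan(p[0],p[1],.033,-7.9)
E
```

```text
twistz total units -0.0 | shift units x,y,z: [-0.09 -0.08  1.24] | yaw now -7.93 tilt 0.14 pos [ 0.6326 -0.274   0.0703] F [-0.2  1.1 -0.7] w -0.0002 t 9.8
```

View pics/b2.png

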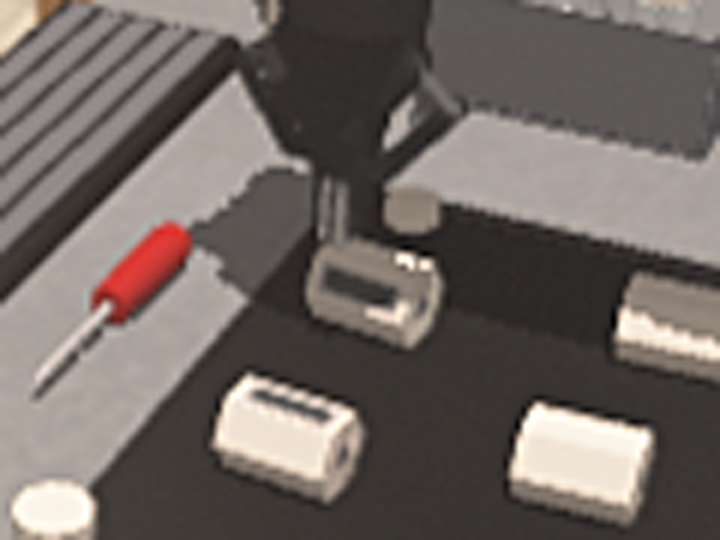

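Request:
play_rows(fingers=[0,0,0,0,0,0,0,0,0,0,0,0,0,0,0,0,0,0,0,0], offset=[[-0.09,-0.08,0.3],[0,0,0.5],[0,0,0.4],[0,0.1,0],[0,0.1,0],[0,0.08,0],[0,0.04,0],[0,0.1,-0.075],[0,0.1,-0.075],[0,0.106,-0.058],[0,0.106,-0.058],[0,0.114,-0.04],[0,0.114,-0.04],[0,0.12,-0.02],[0,0.12,-0.02],[0,0.122,0],[0,0.122,-0.02],[0,0,-0.3],[0,0,-0.8],[0,-0.5,-0.5]], twist=[[0,0,0],[0,0,0],[0,0,0],[0,0,0],[0,0,0],[0,0,0],[0,0,0],[0,0,0],[0,0,0],[0,0,0],[0,0,0],[0,0,0],[0,0,0],[0,0,0],[0,0,0],[0,0,0],[0,0,0],[0,0,0],[0,0,0],[0,0,0]])

```text
clock: 11.8
position: [0.6247, -0.3052, 0.0953]
ee_rot: [0.001, 0.997, -0.072, 0.001]
contact_force: [0.7, -0.9, 0.5]
grip_width: 0.0
```

```bash
python3 - <<'E'
from bars import *
from plan import *
g=grab(1)
u=proj('side',[.58,-.28,.03])[0].astype(int); crop(g['side'],u[0]-60,u[1]-50,u[0]+70,u[1]+50,6,'b3')
print(onz('top',[(459,172)],.014))
C=(.4734,-.2027); p=off(C,0.9,-.036,1); plan(p[0],p[1],.10,0.9,'C'); 
D=(.4643,-.3445); p=off(D,1.8,-.036,1); plan(p[0],p[1],.10,1.8,'D'); 
E
```

```text
[[ 0.64254953 -0.42016195  0.014     ]]
C twistz total units -1.11 | shift units x,y,z: [-5.08 -2.12 -0.11] | yaw now -7.94 tilt 0.29 pos [ 0.6274 -0.2998  0.0968] F [0.3 1.  0.9] w -0.0002 t 11.9
D twistz total units -1.22 | shift units x,y,z: [-5.48  2.52 -0.11] | yaw now -7.94 tilt 0.29 pos [ 0.6274 -0.2998  0.0968] F [0.3 1.  0.9] w -0.0002 t 11.9
```

View pics/b3.png

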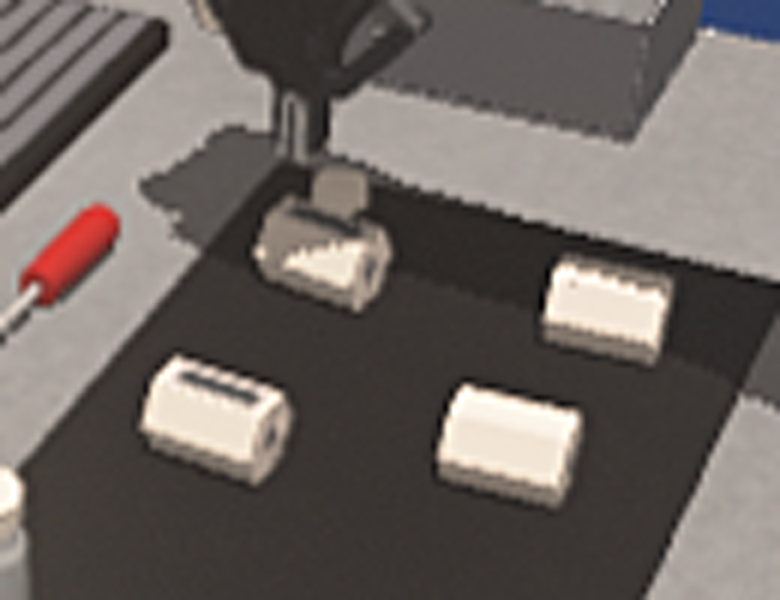

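Request:
play_rows(fingers=[0,0,0,0,0,0,0,0,0,0], offset=[[0,0,0],[0,0,0],[-0.85,-0.35,0],[-0.85,-0.35,0],[-0.85,-0.35,0],[-0.85,-0.35,0],[-0.85,-0.35,0],[-0.83,-0.37,0],[0,0,0],[0,0,0]], twist=[[0,0,-0.6],[0,0,-0.51],[0,0,0],[0,0,0],[0,0,0],[0,0,0],[0,0,0],[0,0,0],[0,0,0],[0,0,0]])

```text
clock: 12.9
position: [0.4715, -0.2412, 0.0933]
ee_rot: [0.0, 1.0, 0.007, 0.0]
contact_force: [0.2, 0.7, -0.3]
grip_width: 0.0002
```

```bash
python3 - <<'E'
from plan import *
C=(.4734,-.2027); p=off(C,0.9,-.036,1); plan(p[0],p[1],.033,0.9,'C'); 
E
```

```text
C twistz total units -0.01 | shift units x,y,z: [ 0.08 -0.08  2.01] | yaw now 0.78 tilt 0.05 pos [ 0.4715 -0.2412  0.0933] F [ 0.2  0.7 -0.3] w 0.0002 t 12.9
```

Request:
play_rows(fingers=[0,0,0,0,0,0,0,0,0,0,0,0,0,0,0,0,0,0,0,0], offset=[[0.08,-0.04,0.5],[0,0,0.8],[0,0,0.6],[0,-0.1,0.1],[0,-0.1,0],[0,-0.08,0],[0,-0.04,0],[0,-0.1,-0.075],[0,-0.1,-0.075],[0,-0.106,-0.058],[0,-0.106,-0.058],[0,-0.114,-0.04],[0,-0.114,-0.04],[0,-0.12,-0.02],[0,-0.12,-0.02],[0,-0.122,0],[0,-0.122,-0.02],[0,0,-0.3],[0,0,-0.8],[0,0.6,0]], twist=[[0,0,0],[0,0,0],[0,0,0],[0,0,0],[0,0,0],[0,0,0],[0,0,0],[0,0,0],[0,0,0],[0,0,0],[0,0,0],[0,0,0],[0,0,0],[0,0,0],[0,0,0],[0,0,0],[0,0,0],[0,0,0],[0,0,0],[0,0,0]])

```text
clock: 14.9
position: [0.4758, -0.2134, 0.0815]
ee_rot: [0.001, 1.0, 0.008, 0.002]
contact_force: [1.1, -0.1, 0.2]
grip_width: -0.0001
```

```bash
python3 - <<'E'
from bars import *
from plan import *
g=grab(1)
u=proj('side',[.5,-.2,.03])[0].astype(int); crop(g['side'],u[0]-70,u[1]-60,u[0]+60,u[1]+40,6,'c_2')
C=(.4734,-.2027+.023); p=off(C,0.9,-.036,1); plan(p[0],p[1],.033,0.9,'C'); 
E
```

```text
C twistz total units -0.04 | shift units x,y,z: [ 0.01 -0.06  1.53] | yaw now 0.59 tilt 0.11 pos [ 0.4736 -0.2176  0.079 ] F [0.5 0.4 0.3] w -0.0001 t 15.0
```

View pics/c_2.png

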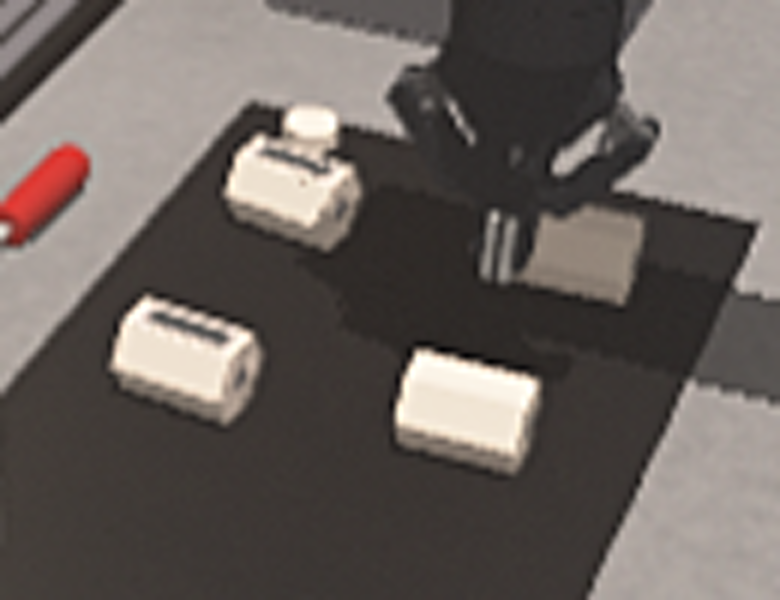

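```bash
python3 - <<'E'
from bars import *
from plan import *
g={'side':r.get_image('side')}
for xy in((.473,-.18),):
  p,c=fit(g,xy,th=90); print(p.round(4),round(c,3))
E
```

```text
[ 0.4731 -0.1808 -0.0055] 0.055
```

Rolled as predicted. Second roll of C.

Request:
play_rows(fingers=[0,0,0,0,0,0,0,0,0,0,0,0,0,0,0,0,0,0,0,0], offset=[[0.01,-0.04,0.3],[0,0,0.6],[0,0,0.5],[0,-0.1,0.1],[0,-0.1,0],[0,-0.08,0],[0,-0.04,0],[0,-0.1,-0.075],[0,-0.1,-0.075],[0,-0.106,-0.058],[0,-0.106,-0.058],[0,-0.114,-0.04],[0,-0.114,-0.04],[0,-0.12,-0.02],[0,-0.12,-0.02],[0,-0.122,0],[0,-0.122,-0.02],[0,0,-0.3],[0,0,-0.8],[0,0.6,0]], twist=[[0,0,0],[0,0,0],[0,0,0],[0,0,0],[0,0,0],[0,0,0],[0,0,0],[0,0,0],[0,0,0],[0,0,0],[0,0,0],[0,0,0],[0,0,0],[0,0,0],[0,0,0],[0,0,0],[0,0,0],[0,0,0],[0,0,0],[0,0,0]])

```text
clock: 17.05
position: [0.4757, -0.1868, 0.0819]
ee_rot: [0.001, 1.0, 0.008, 0.002]
contact_force: [1.2, 0.0, 0.4]
grip_width: 0.0003
```

```bash
python3 - <<'E'
from bars import *
from plan import *
g={'side':r.get_image('side')}
u=proj('side',[.5,-.2,.03])[0].astype(int); crop(g['side'],u[0]-70,u[1]-60,u[0]+60,u[1]+40,6,'c_3')
C=(.4734,-.2027+.046); p=off(C,0.5,-.036,1); plan(p[0],p[1],.033,0.5,'C'); 
p,c=fit(g,(.473,-.158),th=90); print(p.round(4),round(c,3))
E
```

```text
C twistz total units 0.02 | shift units x,y,z: [-0.03  0.04  1.59] | yaw now 0.69 tilt 0.22 pos [ 0.4745 -0.1916  0.0807] F [-0.  -3.1  0.3] w -0.0001 t 17.1
[ 0.4727 -0.1574  0.0194] 0.055
```

View pics/c_3.png

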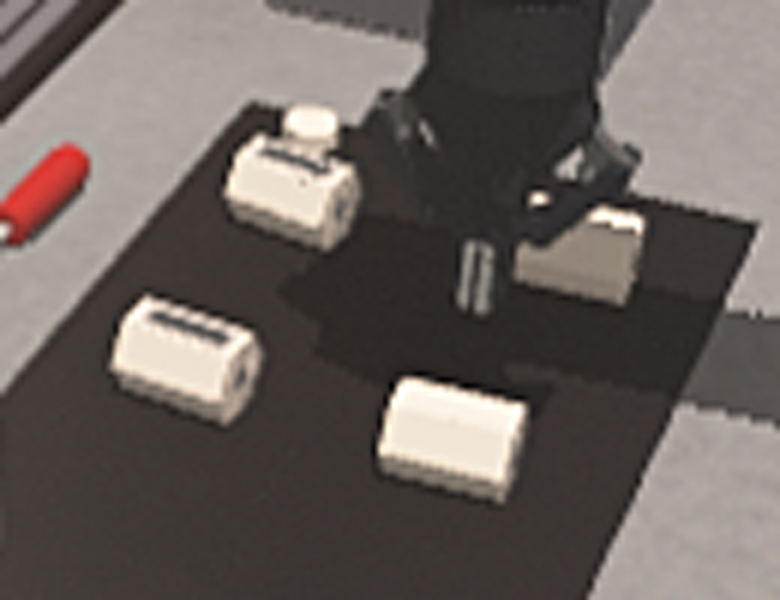

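Request:
play_rows(fingers=[0,0,0,0,0,0,0,0,0,0,0,0,0,0,0,0,0,0,0,0], offset=[[0,0.04,0.3],[0,0,0.6],[0,0,0.55],[0,-0.1,0.1],[0,-0.1,0],[0,-0.08,0],[0,-0.04,0],[0,-0.1,-0.075],[0,-0.1,-0.075],[0,-0.106,-0.058],[0,-0.106,-0.058],[0,-0.114,-0.04],[0,-0.114,-0.04],[0,-0.12,-0.02],[0,-0.12,-0.02],[0,-0.122,0],[0,-0.122,-0.02],[0,0,-0.3],[0,0,-0.8],[0,0.6,0]], twist=[[0,0,0],[0,0,0],[0,0,0],[0,0,0],[0,0,0],[0,0,0],[0,0,0],[0,0,0],[0,0,0],[0,0,0],[0,0,0],[0,0,0],[0,0,0],[0,0,0],[0,0,0],[0,0,0],[0,0,0],[0,0,0],[0,0,0],[0,0,0]])

```text
clock: 19.1
position: [0.4753, -0.1623, 0.0803]
ee_rot: [0.0, 1.0, 0.008, 0.002]
contact_force: [0.4, -0.8, 0.8]
grip_width: 0.0001
```

```bash
python3 - <<'E'
from bars import *
from plan import *
g={'side':r.get_image('side')}
u=proj('side',[.5,-.2,.03])[0].astype(int); crop(g['side'],u[0]-70,u[1]-60,u[0]+60,u[1]+40,6,'c_4')
D=(.4643,-.3445); p=off(D,1.8,-.036,1); plan(p[0],p[1],.09,1.8,'D'); 
p,c=fit(g,(.473,-.135),th=90); print(p.round(4),round(c,3))
E
```

```text
D twistz total units -0.14 | shift units x,y,z: [-0.52  7.1  -0.37] | yaw now 0.7 tilt 0.19 pos [ 0.4742 -0.1671  0.079 ] F [-0.8 -4.2 -0.4] w -0.0001 t 19.15
[ 0.4719 -0.1321  0.0792] 0.047
```

View pics/c_4.png

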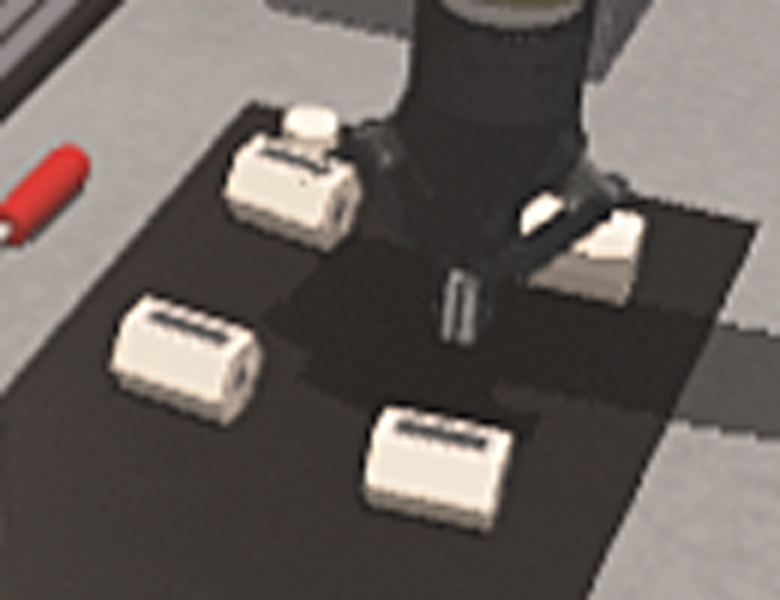

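Request:
play_rows(fingers=[0,0,0,0,0,0,0,0,0,0,0,0], offset=[[0,0,-0.37],[-0.06,0.8,0],[-0.06,0.9,0],[-0.06,0.9,0],[-0.06,0.9,0],[-0.06,0.9,0],[-0.06,0.9,0],[-0.06,0.9,0],[-0.06,0.9,0],[0,0,0],[0,0,0.6],[0,0,0.6]], twist=[[0,0,-0.14],[0,0,0],[0,0,0],[0,0,0],[0,0,0],[0,0,0],[0,0,0],[0,0,0],[0,0,0],[0,0,0],[0,0,0],[0,0,0]])

```text
clock: 20.35
position: [0.4667, -0.3765, 0.0528]
ee_rot: [-0.0, 1.0, 0.017, 0.001]
contact_force: [0.5, -0.4, -1.1]
grip_width: -0.0003
```

```bash
python3 - <<'E'
from bars import *
from plan import *
D=(.4643,-.3445); p=off(D,1.8,-.036,1); plan(p[0],p[1],.033,1.8,'D'); 
g={'side':r.get_image('side')}
u=proj('side',[.5,-.3,.03])[0].astype(int); crop(g['side'],u[0]-70,u[1]-60,u[0]+60,u[1]+40,6,'d_0')
E
```

```text
D twistz total units 0.02 | shift units x,y,z: [-0.05  0.13  0.66] | yaw now 1.95 tilt 0.08 pos [ 0.4667 -0.3765  0.0528] F [ 0.5 -0.4 -1.1] w -0.0003 t 20.35
```

View pics/d_0.png

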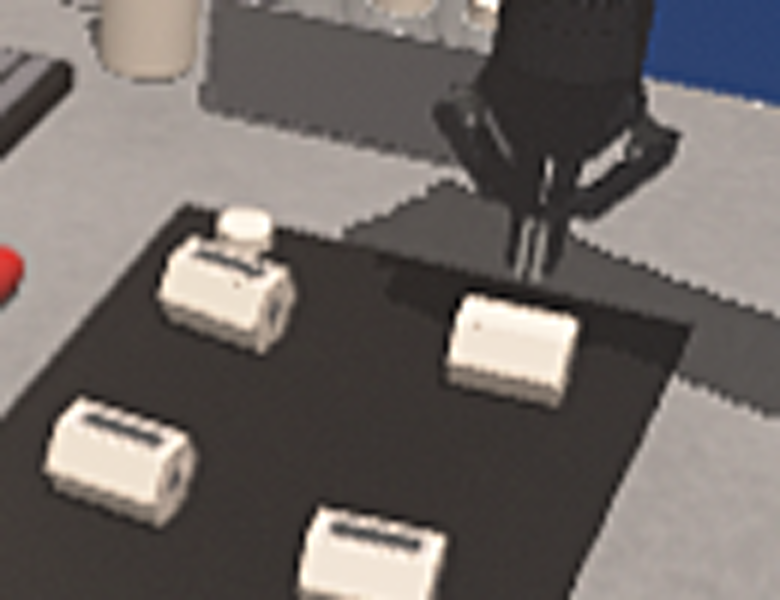

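Request:
play_rows(fingers=[0,0,0,0,0,0,0,0,0,0,0,0,0,0,0,0,0,0,0,0], offset=[[-0.05,0.13,0.2],[0,0,0.4],[0,0,0.06],[0,-0.1,0],[0,-0.1,0],[0,-0.08,0],[0,-0.04,0],[0,-0.1,-0.075],[0,-0.1,-0.075],[0,-0.106,-0.058],[0,-0.106,-0.058],[0,-0.114,-0.04],[0,-0.114,-0.04],[0,-0.12,-0.02],[0,-0.12,-0.02],[0,-0.122,0],[0,-0.122,-0.02],[0,0,-0.3],[0,0,-0.8],[0,0.6,0]], twist=[[0,0,0],[0,0,0],[0,0,0],[0,0,0],[0,0,0],[0,0,0],[0,0,0],[0,0,0],[0,0,0],[0,0,0],[0,0,0],[0,0,0],[0,0,0],[0,0,0],[0,0,0],[0,0,0],[0,0,0],[0,0,0],[0,0,0],[0,0,0]])

```text
clock: 22.4
position: [0.466, -0.3551, 0.0811]
ee_rot: [0.001, 1.0, 0.018, 0.002]
contact_force: [0.8, 0.2, 0.7]
grip_width: 0.0001
```

```bash
python3 - <<'E'
from bars import *
from plan import *
g={'side':r.get_image('side')}
u=proj('side',[.5,-.3,.03])[0].astype(int); crop(g['side'],u[0]-70,u[1]-60,u[0]+60,u[1]+40,6,'d_1')
D=(.4643,-.3445+.023); p=off(D,1.8,-.036,1); plan(p[0],p[1],.033,1.8,'D'); 
p,c=fit(g,(.464,-.321),th=90); print(p.round(4),round(c,3))
E
```

```text
D twistz total units 0.0 | shift units x,y,z: [ 0.04 -0.08  1.56] | yaw now 1.8 tilt 0.24 pos [ 0.4642 -0.36    0.0797] F [-2.8 -2.7  0.4] w -0.0003 t 22.45
[ 0.4641 -0.3247  0.0081] 0.054
```

View pics/d_1.png

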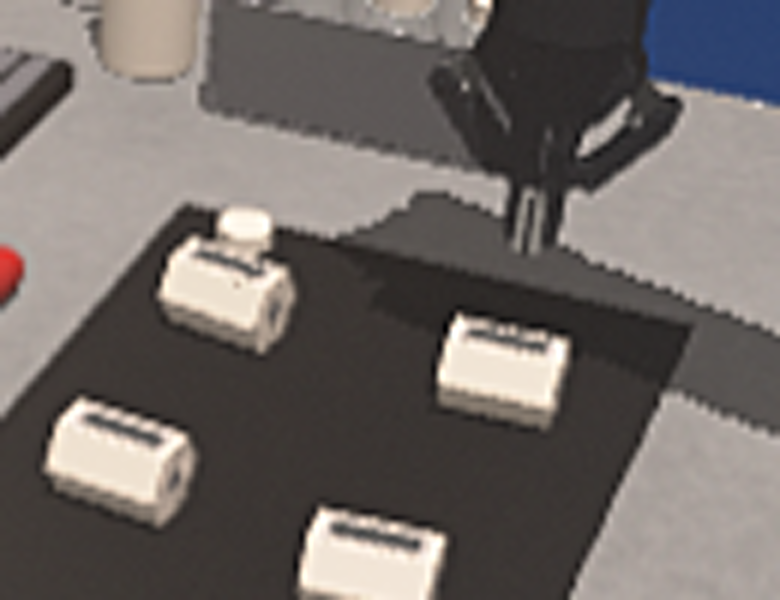

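```bash
python3 - <<'E'
from plan import *
plan(.4642,-.3243,.008,1,'D'); 
E
```

```text
D twistz total units 0.1 | shift units x,y,z: [ 0.02 -1.19  2.39] | yaw now 1.8 tilt 0.24 pos [ 0.4642 -0.36    0.0797] F [-2.8 -2.7  0.4] w -0.0003 t 22.45
```

Request:
play_rows(fingers=[1,1,1,1,1,1,1,1], offset=[[0,-0.4,0],[0,-0.4,0],[0,-0.39,0],[0,0,0],[0,0,0],[0,0,0.3],[0,0,0.6],[0,0,0.3]], twist=[[0,0,0.1],[0,0,0],[0,0,0],[0,0,0],[0,0,0],[0,0,0],[0,0,0],[0,0,0]])

```text
clock: 23.25
position: [0.4619, -0.3206, 0.0399]
ee_rot: [-0.0, 1.0, 0.009, -0.001]
contact_force: [-0.4, -1.2, -0.4]
grip_width: 0.0857
```

```bash
python3 - <<'E'
from bars import *
from plan import *
plan(.4642,-.3243,.008,1,'D'); 
g={'side':r.get_image('side')}
u=proj('side',[.465,-.32,.03])[0].astype(int); crop(g['side'],u[0]-50,u[1]-50,u[0]+50,u[1]+30,7,'d_2')
E
```

```text
D twistz total units 0.0 | shift units x,y,z: [0.08 0.12 1.06] | yaw now 1.04 tilt 0.1 pos [ 0.4619 -0.3206  0.0399] F [-0.4 -1.2 -0.4] w 0.0857 t 23.25
```

View pics/d_2.png

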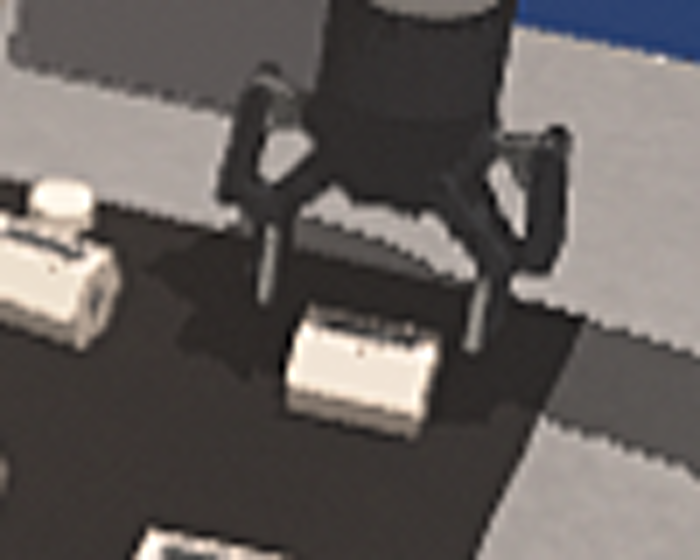

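Request:
play_rows(fingers=[1,1,1,0.6,0.5,0,0,0,0], offset=[[0.08,0.12,0.4],[0,0,0.5],[0,0,0.16],[0,0,0],[0,0,0],[0,0,0],[0,0,0],[0,0,0],[0,0,0]], twist=[[0,0,0],[0,0,0],[0,0,0],[0,0,0],[0,0,0],[0,0,0],[0,0,0],[0,0,0],[0,0,0]])

```text
clock: 24.2
position: [0.4655, -0.3242, 0.0104]
ee_rot: [0.0, 1.0, 0.009, 0.0]
contact_force: [0.8, -0.1, 2.3]
grip_width: 0.0592
```

```bash
python3 - <<'E'
from bars import *
from plan import *
plan(.4642,-.3243,.2,1,'D'); 
from fit import R0,tr
print(R0)
for y in(-140,-70,0,70): print(y,tr(R0,[13,y,44]).round(4),'drop',tr(R0,[13-33,y,44]).round(4))
E
```

```text
D twistz total units 0.01 | shift units x,y,z: [-0.04  0.   -6.32] | yaw now 1.08 tilt 0.04 pos [ 0.4655 -0.3242  0.0104] F [ 0.8 -0.1  2.3] w 0.0592 t 24.2
[0.55501646 0.27282678 0.03100723]
-140 [[0.5724 0.1333 0.044 ]] drop [[0.5394 0.1323 0.044 ]]
-70 [[0.5702 0.2033 0.044 ]] drop [[0.5372 0.2022 0.044 ]]
0 [[0.568  0.2732 0.044 ]] drop [[0.535  0.2722 0.044 ]]
70 [[0.5658 0.3432 0.044 ]] drop [[0.5329 0.3422 0.044 ]]
```

Request:
play_rows(fingers=[0,0,0,0,0,0,0], offset=[[0,0,-0.2],[0,0,-0.5],[0,0,-0.8],[0,0,-0.9],[0,0,-0.9],[0,0,-0.8],[0,0,-0.5]], twist=[[0,0,0],[0,0,-0.09],[0,0,0],[0,0,0],[0,0,0],[0,0,0],[0,0,0]])

```text
clock: 24.9
position: [0.466, -0.3243, 0.151]
ee_rot: [0.001, 1.0, 0.016, 0.001]
contact_force: [0.9, 0.3, -0.8]
grip_width: 0.0591
```

```bash
python3 - <<'E'
from bars import *
from plan import *
plan(.5299,.3421,.11,1.78,'T3'); 
g={'side':r.get_image('side')}
u=proj('side',[.465,-.32,.15])[0].astype(int); crop(g['side'],u[0]-60,max(u[1]-50,0),u[0]+60,u[1]+50,6,'d_3')
E
```

```text
T3 twistz total units 0.01 | shift units x,y,z: [  2.82 -22.14   1.37] | yaw now 1.84 tilt 0.17 pos [ 0.466  -0.3243  0.151 ] F [ 0.9  0.3 -0.8] w 0.0591 t 24.9
```

View pics/d_3.png

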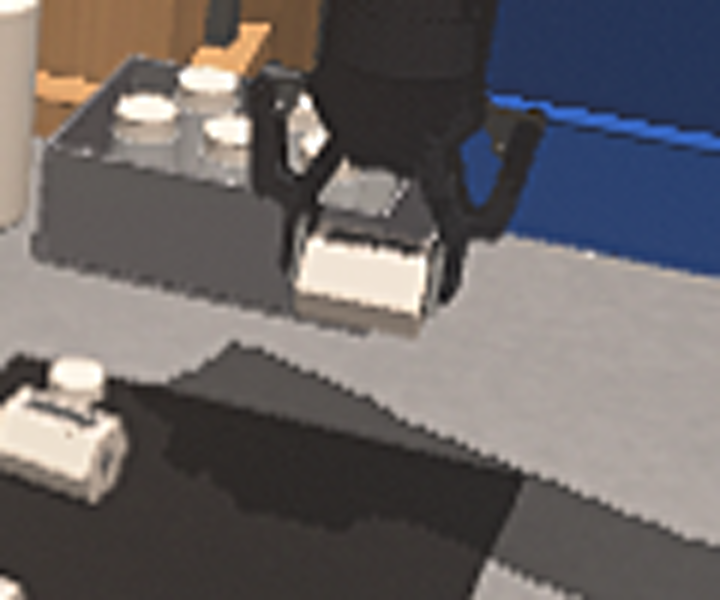

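Request:
play_rows(fingers=[0,0,0,0,0,0,0,0,0,0,0,0,0,0,0,0,0,0,0,0], offset=[[0.1,-0.4,0],[0.12,-0.7,0],[0.12,-0.9,0],[0.12,-0.95,0],[0.12,-0.95,0],[0.12,-0.95,0],[0.12,-0.95,0],[0.12,-0.95,0],[0.12,-0.95,0],[0.12,-0.95,0],[0.12,-0.95,0],[0.12,-0.95,0],[0.12,-0.95,0],[0.12,-0.95,0],[0.12,-0.95,0],[0.12,-0.95,0],[0.12,-0.95,0],[0.12,-0.95,0],[0.12,-0.95,0],[0.12,-0.95,0]], twist=[[0,0,0],[0,0,0],[0,0,0],[0,0,0],[0,0,0],[0,0,0],[0,0,0],[0,0,0],[0,0,0],[0,0,0],[0,0,0],[0,0,0],[0,0,0],[0,0,0],[0,0,0],[0,0,0],[0,0,0],[0,0,0],[0,0,0],[0,0,0]])

```text
clock: 26.95
position: [0.5181, 0.2241, 0.1464]
ee_rot: [0.0, 1.0, 0.016, -0.001]
contact_force: [0.3, -0.4, -1.1]
grip_width: 0.0591
```

Request:
play_rows(fingers=[0,0,0,0,0,0,0], offset=[[0.12,-0.95,0],[0.12,-0.9,0],[0.12,-0.8,0],[0.1,-0.6,0],[0,-0.4,0.3],[0,-0.2,0.5],[0,0,0.5]], twist=[[0,0,0],[0,0,0],[0,0,0],[0,0,0],[0,0,0],[0,0,0],[0,0,0]])

```text
clock: 27.65
position: [0.5286, 0.3385, 0.1066]
ee_rot: [0.0, 1.0, 0.016, -0.001]
contact_force: [0.3, -1.1, -1.1]
grip_width: 0.0593
```

```bash
python3 - <<'E'
from bars import *
from plan import *
plan(.5299,.3421,.032,1.78,'T3'); 
g={'side':r.get_image('side'),'top':r.get_image('top')}
u=proj('side',[.53,.34,.06])[0].astype(int); crop(g['side'],u[0]-60,max(u[1]-70,0),u[0]+60,u[1]+60,4,'d_4')
E
```

```text
T3 twistz total units 0.01 | shift units x,y,z: [ 0.05 -0.12  2.49] | yaw now 1.87 tilt 0.1 pos [0.5286 0.3385 0.1066] F [ 0.3 -1.1 -1.1] w 0.0593 t 27.65
```

View pics/d_4.png

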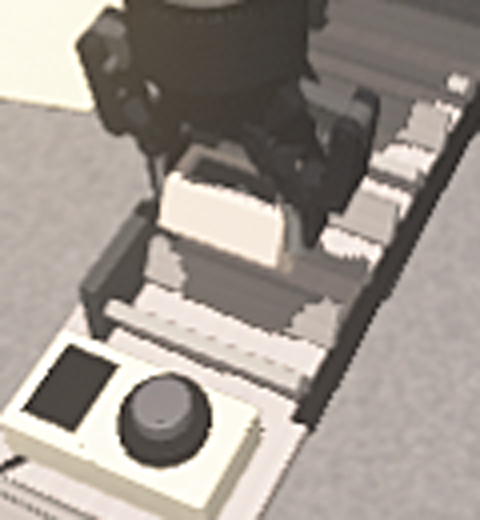

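Request:
play_rows(fingers=[0,0,0,0,0,0], offset=[[0.05,-0.12,0.4],[0,0,0.7],[0,0,0.6],[0,0,0.5],[0,0,0.2],[0,0,0.05]], twist=[[0,0,0],[0,0,0],[0,0,0],[0,0,0],[0,0,0],[0,0,0]])

```text
clock: 28.35
position: [0.5309, 0.3417, 0.0347]
ee_rot: [0.0, 1.0, 0.016, -0.0]
contact_force: [-0.1, 0.5, -1.2]
grip_width: 0.059
```

```bash
python3 - <<'E'
from bars import *
from plan import *
plan(.5299,.3421,.0315,1.78,'T3'); 
g={'side':r.get_image('side'),'top':r.get_image('top')}
u=proj('side',[.53,.34,.06])[0].astype(int); crop(g['side'],u[0]-60,max(u[1]-70,0),u[0]+60,u[1]+60,4,'d_5')
E
```

```text
T3 twistz total units 0.0 | shift units x,y,z: [-0.03 -0.02  0.11] | yaw now 1.79 tilt 0.06 pos [0.5309 0.3417 0.0347] F [-0.1  0.5 -1.2] w 0.059 t 28.35
```

View pics/d_5.png

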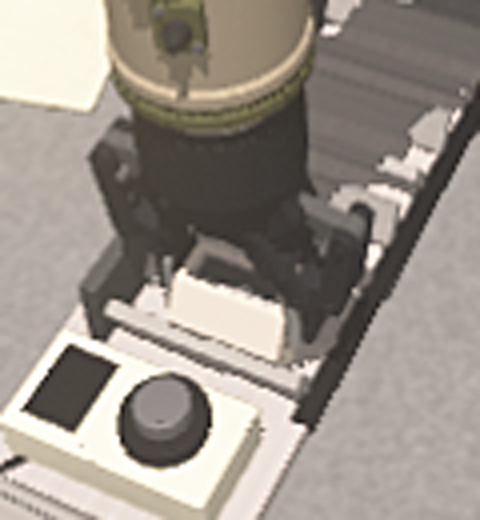

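Request:
play_rows(fingers=[0,0,0], offset=[[-0.03,-0.02,0.06],[0,0,0.05],[0,0,0]], twist=[[0,0,0],[0,0,0],[0,0,0]])

```text
clock: 28.75
position: [0.5311, 0.3415, 0.0327]
ee_rot: [0.001, 1.0, 0.015, 0.001]
contact_force: [0.4, -5.1, 2.6]
grip_width: 0.0591
```

Request:
play_rows(fingers=[0.85,0.85,0.85,0.85,0.85,0.85,0.85,0.85,0.85], offset=[[0,0,0],[0,0,0],[0,0,0],[0,0,0],[0,0,-0.2],[0,0,-0.4],[0,0,-0.7],[0,0,-0.8],[0,0,-0.5]], twist=[[0,0,0],[0,0,0],[0,0,0],[0,0,0],[0,0,0],[0,0,0],[0,0,0],[0,0,0],[0,0,0]])

```text
clock: 29.65
position: [0.5307, 0.3433, 0.113]
ee_rot: [-0.001, 1.0, 0.016, 0.001]
contact_force: [0.4, 0.1, 0.1]
grip_width: 0.0722
```

```bash
python3 - <<'E'
from bars import *
from plan import *
plan(.568-.035-.03-.0145-.01,.341,.105,1.78,'T3push'); 
g={'side':r.get_image('side'),'top':r.get_image('top')}
u=proj('side',[.53,.34,.06])[0].astype(int); crop(g['side'],u[0]-60,max(u[1]-70,0),u[0]+60,u[1]+60,4,'d_6')
E
```

```text
T3push twistz total units 0.0 | shift units x,y,z: [-1.74  0.02  0.27] | yaw now 1.81 tilt 0.15 pos [0.5307 0.3433 0.113 ] F [0.4 0.1 0.1] w 0.0722 t 29.65
```

View pics/d_6.png

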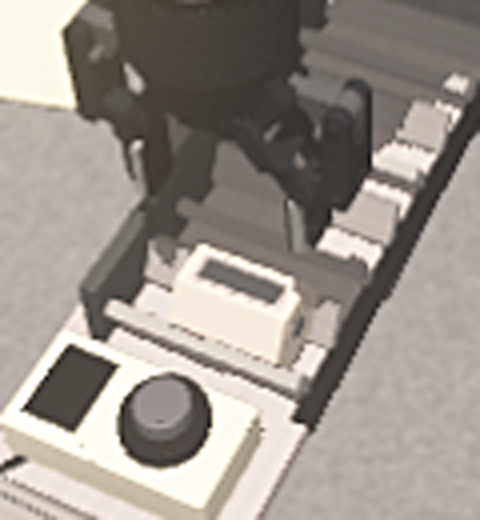

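Request:
play_rows(fingers=[0,0,0,0,0,0,0,0,0], offset=[[-0.6,0.06,0],[-0.7,0,0],[-0.5,0,0],[0,0,0.3],[0,0,0.7],[0,0,0.8],[0,0,0.6],[0,0,0.3],[0,0,0]], twist=[[0,0,0],[0,0,0],[0,0,0],[0,0,0],[0,0,0],[0,0,0],[0,0,0],[0,0,0],[0,0,0]])

```text
clock: 30.65
position: [0.4758, 0.3385, 0.0276]
ee_rot: [0.001, 1.0, 0.016, -0.001]
contact_force: [-1.0, 0.9, 0.1]
grip_width: -0.0
```

```bash
python3 - <<'E'
from bars import *
from plan import *
plan(.5213,.3415,.032,1.78,'T3push'); 
g={'side':r.get_image('side'),'top':r.get_image('top')}
u=proj('side',[.53,.34,.06])[0].astype(int); crop(g['side'],u[0]-60,max(u[1]-70,0),u[0]+60,u[1]+60,4,'d_7')
E
```

```text
T3push twistz total units 0.0 | shift units x,y,z: [ 1.52 -0.05 -0.15] | yaw now 1.8 tilt 0.14 pos [0.4758 0.3385 0.0276] F [-1.   0.9  0.1] w -0.0 t 30.65
```

View pics/d_7.png

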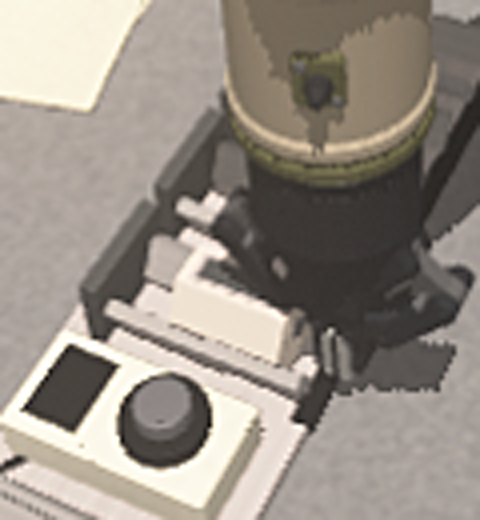

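Request:
play_rows(fingers=[0,0,0,0,0,0,0,0,0,0], offset=[[0,-0.05,-0.15],[0.15,0,0],[0.2,0,0],[0.2,0,0],[0.2,0,0],[0.2,0,0],[0.15,0,0],[0.15,0,0],[0.1,0,0],[0,0,0]], twist=[[0,0,0],[0,0,0],[0,0,0],[0,0,0],[0,0,0],[0,0,0],[0,0,0],[0,0,0],[0,0,0],[0,0,0]])

```text
clock: 31.75
position: [0.5172, 0.3416, 0.0335]
ee_rot: [0.0, 1.0, 0.015, 0.0]
contact_force: [-0.2, -0.9, 0.2]
grip_width: -0.0004
```

Request:
play_rows(fingers=[0,0,0], offset=[[0.04,0,0],[0.04,0,0],[0.02,0,0]], twist=[[0,0,0],[0,0,0],[0,0,0]])

```text
clock: 32.05
position: [0.5197, 0.3418, 0.0336]
ee_rot: [0.0, 1.0, 0.016, -0.0]
contact_force: [-0.9, -0.6, 0.5]
grip_width: 0.0004
```

Request:
play_rows(fingers=[0,0,0], offset=[[0.03,0,0],[0.03,0,0],[0,0,0]], twist=[[0,0,0],[0,0,0],[0,0,0]])

```text
clock: 32.35
position: [0.5217, 0.3419, 0.0336]
ee_rot: [0.0, 1.0, 0.016, 0.0]
contact_force: [0.0, -0.0, -0.8]
grip_width: -0.0
```

Request:
play_rows(fingers=[0,0,0], offset=[[0.03,0,0],[0.03,0,0],[0,0,0]], twist=[[0,0,0],[0,0,0],[0,0,0]])

```text
clock: 32.65
position: [0.523, 0.342, 0.0336]
ee_rot: [0.0, 1.0, 0.016, -0.0]
contact_force: [-3.6, -0.7, 2.4]
grip_width: -0.0001
```

Request:
play_rows(fingers=[0,0,0], offset=[[0.03,0,0],[0.02,0,0],[0,0,0]], twist=[[0,0,0],[0,0,0],[0,0,0]])

```text
clock: 32.95
position: [0.5231, 0.3419, 0.0336]
ee_rot: [0.001, 1.0, 0.016, -0.001]
contact_force: [-9.5, -2.6, 5.4]
grip_width: 0.0001
```

```bash
python3 - <<'E'
from bars import *
g={'side':r.get_image('side'),'top':r.get_image('top')}
u=proj('side',[.55,.34,.06])[0].astype(int); crop(g['side'],u[0]-60,max(u[1]-70,0),u[0]+60,u[1]+60,4,'d_8')
E
```

```text
(no output)
```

View pics/d_8.png

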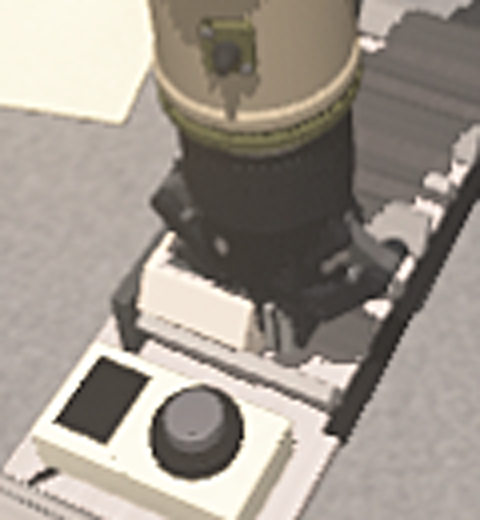

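Request:
play_rows(fingers=[0,0,0,0,0,0,0,0,0,0,0,0,0], offset=[[-0.15,0,0],[-0.4,0,0],[-0.3,0,-0.3],[0,0,-0.8],[0,0,-1],[0,0,-1],[0,0,-1],[0,0.5,-0.4],[0,0.9,0],[0,0.9,0],[0,0.9,0],[0,0.9,0],[0,0.9,0]], twist=[[0,0,0],[0,0,0],[0,0,0],[0,0,0],[0,0,0],[0,0,0],[0,0,0],[0,0,0],[0,0,0],[0,0,0],[0,0,0],[0,0,0],[0,0,0]])

```text
clock: 34.35
position: [0.5034, 0.1905, 0.1692]
ee_rot: [0.0, 1.0, 0.016, 0.001]
contact_force: [-0.6, -0.4, -0.0]
grip_width: 0.0
```

```bash
python3 - <<'E'
from bars import *
from plan import *
g={'side':r.get_image('side'),'top':r.get_image('top')}
save(g['side'],'s1'); save(g['top'],'t1')
u=proj('side',[.55,.30,.06])[0].astype(int); crop(g['side'],u[0]-60,max(u[1]-70,0),u[0]+60,u[1]+60,4,'d_9')
for nm,xy in dict(A=(.611,-.159),B=(.623,-.33),C=(.472,-.133)).items():
    for k in (['side'],['side','top']):
        try:
            p,c=fit({n:g[n] for n in k},xy,th=90); print(nm,k,p.round(4),np.degrees(p[2]).round(1),round(c,3))
        except Exception as e: print(nm,k,e)
plan(.472,-.132,.12,2,'C')
E
```

```text
A ['side'] [ 0.5773 -0.1455 -0.8666] -49.7 0.549
A ['side', 'top'] [ 0.6088 -0.1594 -0.0913] -5.2 1.427
B ['side'] [ 0.623  -0.3333 -0.1089] -6.2 0.811
B ['side', 'top'] [ 0.6223 -0.3305 -0.1975] -11.3 0.859
C ['side'] [ 0.4719 -0.1325  0.0889] 5.1 0.048
C ['side', 'top'] [ 0.4719 -0.132   0.1132] 6.5 0.087
C twistz total units -0.06 | shift units x,y,z: [-1.45 10.6   1.63] | yaw now 1.52 tilt 0.17 pos [0.5044 0.1874 0.1689] F [ 0.8  0.7 -0.1] w 0.0 t 34.45
```

View pics/d_9.png

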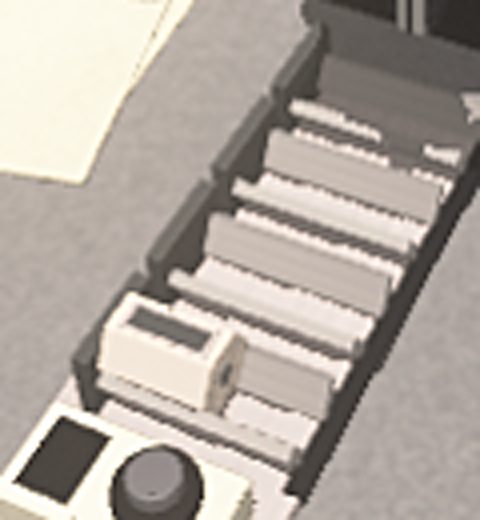

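View pics/t1.png

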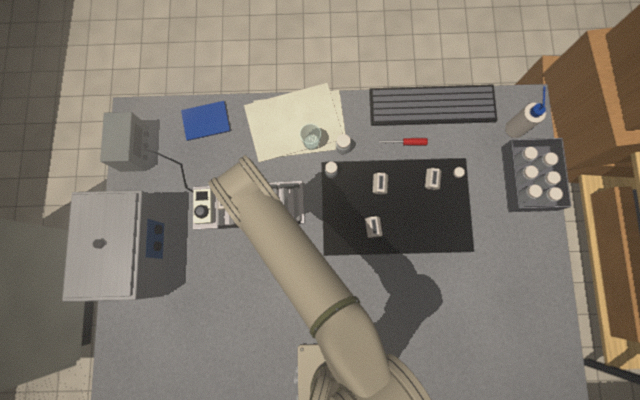

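Request:
play_rows(fingers=[0,0,0,0,0,0,0,1,1,1,1,1,1,1], offset=[[-0.1,0.5,0],[-0.14,0.8,0],[-0.14,0.95,0],[-0.14,0.95,0],[-0.14,0.95,0],[-0.14,0.95,0],[-0.14,0.95,0.1],[-0.14,0.95,0.2],[-0.14,0.95,0.3],[-0.14,0.95,0.3],[-0.1,0.8,0.3],[-0.05,0.6,0.4],[0,0.3,0.3],[0,0,0]], twist=[[0,0,0],[0,0,0],[0,0,0],[0,0,0],[0,0,0],[0,0,0],[0,0,0],[0,0,0],[0,0,0],[0,0,0],[0,0,0],[0,0,0],[0,0,-0.5],[0,0,0]])

```text
clock: 35.85
position: [0.468, -0.1282, 0.1105]
ee_rot: [-0.0, 0.999, 0.051, -0.001]
contact_force: [0.1, 0.1, -0.4]
grip_width: 0.0853
```

```bash
python3 - <<'E'
from bars import *
from plan import *
plan(.4719,-.1322,.01,5.5,'C')
E
```

```text
C twistz total units 0.04 | shift units x,y,z: [0.12 0.14 3.35] | yaw now 5.81 tilt 0.1 pos [ 0.468  -0.1282  0.1105] F [ 0.1  0.1 -0.4] w 0.0853 t 35.85
```

Request:
play_rows(fingers=[1,1,1,1,1,1,1,1], offset=[[0.12,0.14,0.2],[0,0,0.6],[0,0,0.8],[0,0,0.7],[0,0,0.3],[0,0,0],[0,0,0],[0,0,0]], twist=[[0,0,0.04],[0,0,0],[0,0,0],[0,0,0],[0,0,0],[0,0,0],[0,0,0],[0,0,0]])

```text
clock: 36.65
position: [0.4736, -0.1318, 0.0347]
ee_rot: [0.0, 0.999, 0.048, 0.001]
contact_force: [-1.1, -0.1, 0.7]
grip_width: 0.0851
```

```bash
python3 - <<'E'
from bars import *
from plan import *
plan(.4719,-.1322,.0105,5.5,'C')
g={'side':r.get_image('side')}
u=proj('side',[.47,-.13,.03])[0].astype(int); crop(g['side'],u[0]-50,u[1]-50,u[0]+50,u[1]+30,7,'e_2')
E
```

```text
C twistz total units -0.0 | shift units x,y,z: [-0.06  0.01  0.81] | yaw now 5.47 tilt 0.1 pos [ 0.4736 -0.1318  0.0347] F [-1.1 -0.1  0.7] w 0.0851 t 36.65
```

View pics/e_2.png

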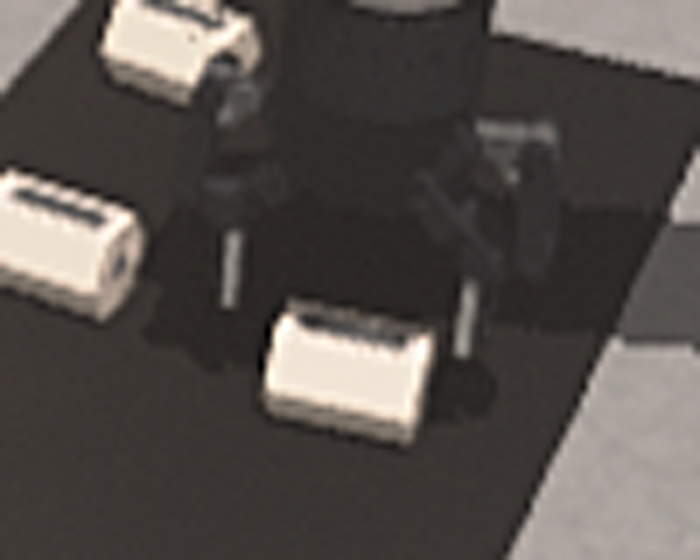

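Request:
play_rows(fingers=[1,1,1,1,0.6,0,0,0,0,0], offset=[[-0.03,0,0.4],[0,0,0.3],[0,0,0.11],[0,0,0],[0,0,0],[0,0,0],[0,0,0],[0,0,0],[0,0,0],[0,0,0]], twist=[[0,0,0],[0,0,0],[0,0,0],[0,0,0],[0,0,0],[0,0,0],[0,0,0],[0,0,0],[0,0,0],[0,0,0]])

```text
clock: 37.7
position: [0.4722, -0.1319, 0.0098]
ee_rot: [0.0, 0.999, 0.048, 0.0]
contact_force: [-1.1, 0.9, 5.2]
grip_width: 0.0589
```

Request:
play_rows(fingers=[0,0,0,0,0,0,0,0], offset=[[0,0,-0.2],[0,0,-0.5],[0,0,-0.8],[0,0,-0.9],[0,0,-0.9],[0,0,-0.8],[0,0,-0.5],[0,0,0]], twist=[[0,0,0],[0,0,0.23],[0,0,0.23],[0,0,0],[0,0,0],[0,0,0],[0,0,0],[0,0,0]])

```text
clock: 38.5
position: [0.4731, -0.132, 0.1503]
ee_rot: [0.001, 1.0, 0.015, 0.002]
contact_force: [0.1, -0.7, -0.3]
grip_width: 0.059
```

```bash
python3 - <<'E'
from bars import *
from plan import *
plan(.5322,.2722,.11,1.78,'T2')
E
```

```text
T2 twistz total units -0.01 | shift units x,y,z: [  2.39 -13.41   1.34] | yaw now 1.73 tilt 0.26 pos [ 0.4731 -0.132   0.1503] F [ 0.1 -0.7 -0.3] w 0.059 t 38.5
```

Request:
play_rows(fingers=[0,0,0,0,0,0,0,0,0,0,0,0,0,0,0,0,0,0,0,0], offset=[[0.1,-0.4,0],[0.16,-0.7,0],[0.16,-0.9,0],[0.16,-0.95,0],[0.16,-0.95,0],[0.16,-0.95,0],[0.16,-0.95,0],[0.16,-0.95,0],[0.16,-0.95,0],[0.16,-0.95,0],[0.16,-0.95,0],[0.16,-0.95,0],[0.16,-0.95,0],[0.16,-0.95,0],[0.16,-0.65,0],[0,-0.3,0.1],[0,0,0.4],[0,0,0.5],[0,0,0.34],[0,0,0]], twist=[[0,0,0],[0,0,0],[0,0,0],[0,0,0],[0,0,0],[0,0,0],[0,0,0],[0,0,0],[0,0,0],[0,0,0],[0,0,0],[0,0,0],[0,0,0],[0,0,0],[0,0,0],[0,0,0],[0,0,0],[0,0,0],[0,0,0],[0,0,0]])

```text
clock: 40.5
position: [0.5286, 0.2702, 0.1047]
ee_rot: [0.001, 1.0, 0.015, -0.002]
contact_force: [-0.3, -0.9, -1.0]
grip_width: 0.0592
```

```bash
python3 - <<'E'
from bars import *
from plan import *
plan(.5322,.2712,.033,1.78,'T2')
g={'side':r.get_image('side')}
u=proj('side',[.54,.28,.06])[0].astype(int); crop(g['side'],u[0]-60,max(u[1]-70,0),u[0]+60,u[1]+60,4,'e_4')
E
```

```text
T2 twistz total units -0.01 | shift units x,y,z: [ 0.12 -0.03  2.39] | yaw now 1.71 tilt 0.21 pos [0.5286 0.2702 0.1047] F [-0.3 -0.9 -1. ] w 0.0592 t 40.5
```

View pics/e_4.png

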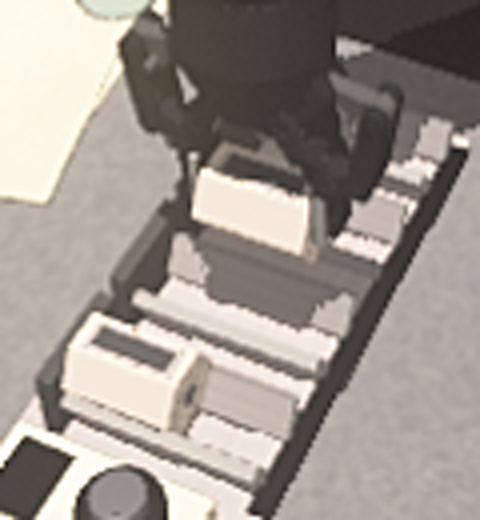

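Request:
play_rows(fingers=[0,0,0,0,0,0,0], offset=[[0.1,0,0.4],[0,0,0.7],[0,0,0.6],[0,0,0.45],[0,0,0.2],[0,0,0.03],[0,0,0]], twist=[[0,0,0],[0,0,0],[0,0,0],[0,0,0],[0,0,0],[0,0,0],[0,0,0]])

```text
clock: 41.25
position: [0.5326, 0.2725, 0.0361]
ee_rot: [-0.0, 1.0, 0.016, 0.0]
contact_force: [-0.3, 0.1, -0.9]
grip_width: 0.0594
```

Request:
play_rows(fingers=[0,0,0], offset=[[0,0.04,0.06],[0,0,0.05],[0,0,0]], twist=[[0,0,0],[0,0,0],[0,0,0]])

```text
clock: 41.55
position: [0.5326, 0.2709, 0.0326]
ee_rot: [0.0, 1.0, 0.016, 0.0]
contact_force: [-0.1, 0.1, -1.3]
grip_width: 0.0591
```

Request:
play_rows(fingers=[0,0,0.85,0.85,0.85,0.85,0.85,0.85,0.85,0.85,0.85,0.85], offset=[[0,0,0.05],[0,0,0],[0,0,0],[0,0,0],[0,0,0],[0,0,0],[0,0,-0.2],[0,0,-0.4],[0,0,-0.7],[0,0,-0.8],[0,0,-0.5],[0,0,0]], twist=[[0,0,0],[0,0,0],[0,0,0],[0,0,0],[0,0,0],[0,0,0],[0,0,0],[0,0,0],[0,0,0],[0,0,0],[0,0,0],[0,0,0]])

```text
clock: 42.75
position: [0.5336, 0.2719, 0.1117]
ee_rot: [-0.001, 1.0, 0.016, 0.002]
contact_force: [-0.3, -0.1, -0.4]
grip_width: 0.0726
```

Request:
play_rows(fingers=[0,0,0,0,0,0,0,0,0], offset=[[-0.6,0.03,0],[-0.7,0,0],[-0.55,0,0],[0,0,0.3],[0,0,0.7],[0,0,0.8],[0,0,0.6],[0,0,0.15],[0,0,0]], twist=[[0,0,0],[0,0,0],[0,0,0],[0,0,0],[0,0,0],[0,0,0],[0,0,0],[0,0,0],[0,0,0]])

```text
clock: 43.65
position: [0.4767, 0.2684, 0.0317]
ee_rot: [0.0, 1.0, 0.016, -0.001]
contact_force: [0.6, 0.4, 0.4]
grip_width: 0.0002
```

```bash
python3 - <<'E'
from bars import *
from plan import *
plan(.5255,.2712,.0325,1.78,'T2push'); 
g={'side':r.get_image('side')}
u=proj('side',[.54,.28,.06])[0].astype(int); crop(g['side'],u[0]-60,max(u[1]-70,0),u[0]+60,u[1]+60,4,'e_5')
E
```

```text
T2push twistz total units 0.0 | shift units x,y,z: [ 1.63 -0.04 -0.03] | yaw now 1.8 tilt 0.09 pos [0.4767 0.2684 0.0317] F [0.6 0.4 0.4] w 0.0002 t 43.65
```

View pics/e_5.png

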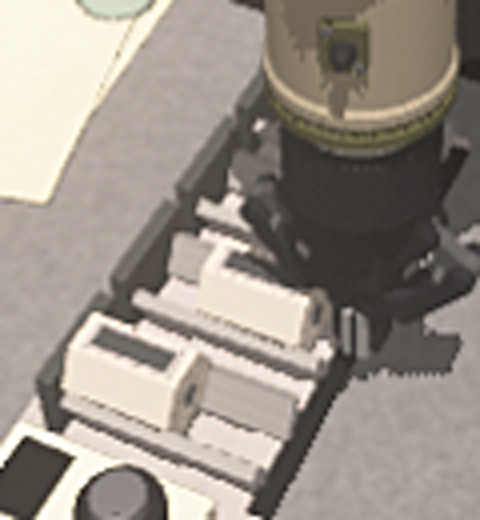

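Request:
play_rows(fingers=[0,0,0,0,0,0,0,0,0,0], offset=[[0.05,-0.06,-0.03],[0.15,0,0],[0.2,0,0],[0.2,0,0],[0.2,0,0],[0.2,0,0],[0.2,0,0],[0.15,0,0],[0.1,0,0],[0,0,0]], twist=[[0,0,0],[0,0,0],[0,0,0],[0,0,0],[0,0,0],[0,0,0],[0,0,0],[0,0,0],[0,0,0],[0,0,0]])

```text
clock: 44.7
position: [0.5208, 0.2715, 0.0333]
ee_rot: [-0.0, 1.0, 0.016, 0.0]
contact_force: [0.9, -0.2, 0.0]
grip_width: 0.0004
```

Request:
play_rows(fingers=[0,0,0,0], offset=[[0.04,0,0],[0.04,0,0],[0.03,0,0],[0,0,0]], twist=[[0,0,0],[0,0,0],[0,0,0],[0,0,0]])

```text
clock: 45.1
position: [0.5238, 0.2716, 0.0334]
ee_rot: [0.0, 1.0, 0.016, 0.0]
contact_force: [-0.6, -0.2, -1.0]
grip_width: 0.0003
```

Request:
play_rows(fingers=[0,0,0], offset=[[0.03,0,0],[0.03,0,0],[0,0,0]], twist=[[0,0,0],[0,0,0],[0,0,0]])

```text
clock: 45.4
position: [0.5251, 0.2717, 0.0333]
ee_rot: [0.0, 1.0, 0.016, -0.0]
contact_force: [-2.8, -0.5, 1.7]
grip_width: -0.0004
```

Request:
play_rows(fingers=[0,0,0], offset=[[0.03,0,0],[0.02,0,0],[0,0,0]], twist=[[0,0,0],[0,0,0],[0,0,0]])

```text
clock: 45.7
position: [0.5252, 0.2717, 0.0332]
ee_rot: [0.001, 1.0, 0.016, -0.002]
contact_force: [-11.7, -3.3, 8.8]
grip_width: -0.0
```

Request:
play_rows(fingers=[0,0,0,0,0,0,0,0,0,0,0,0,0,0,0,0,0,0,0], offset=[[-0.15,0,0],[-0.4,0,0],[-0.3,0,-0.3],[0,0,-0.8],[0,0,-1],[0,0,-1],[0,0,-1],[0,0.5,-0.4],[0.2,0.9,0],[0.4,0.9,0],[0.4,0.9,0],[0.4,0.9,0],[0.4,0.9,0],[0.4,0.9,0],[0.4,0.9,0],[0.4,0.9,0],[0.3,0.9,0],[0.2,0.9,0],[0,0.5,0]], twist=[[0,0,0],[0,0,0],[0,0,0],[0,0,0],[0,0,0],[0,0,0],[0,0,0],[0,0,0],[0,0,0],[0,0,0],[0,0,0],[0,0,0],[0,0,0],[0,0,0],[0,0,0],[0,0,0],[0,0,0],[0,0,0],[0,0,0]])

```text
clock: 47.6
position: [0.616, -0.0279, 0.1688]
ee_rot: [0.0, 1.0, 0.015, 0.0]
contact_force: [-0.7, -0.2, -0.0]
grip_width: -0.0001
```

```bash
python3 - <<'E'
from bars import *
from plan import *
g={'side':r.get_image('side'),'top':r.get_image('top')}
save(g['side'],'s2'); save(g['top'],'t2')
u=proj('side',[.55,.27,.06])[0].astype(int); crop(g['side'],u[0]-70,max(u[1]-70,0),u[0]+70,u[1]+60,5,'e_6')
for n,q in proj and [('side',0),('top',0)]: crop(g[n],*( (270,120,430,240) if n=='side' else (320,155,480,260)),5,'e_m'+n)
for nm,xy in dict(A=(.612,-.159),B=(.623,-.333)).items():
    for k in (['side'],['top']):
        try:
            p,c=fit({n:g[n] for n in k},xy,th=90); print(nm,k,p.round(4),np.degrees(p[2]).round(1),round(c,3))
        except Exception as e: print(nm,k,e)
plan(.612,-.159,.12,-6,'A')
E
```

```text
A ['side'] [ 0.6117 -0.1581 -0.1073] -6.1 0.018
A ['top'] [ 0.62   -0.1543 -0.1511] -8.7 0.838
B ['side'] [ 0.6354 -0.3359 -0.0316] -1.8 0.815
B ['top'] [ 0.6329 -0.3464 -0.2846] -16.3 0.04
A twistz total units 0.95 | shift units x,y,z: [0.34 4.36 1.62] | yaw now 1.61 tilt 0.05 pos [ 0.6155 -0.0277  0.1685] F [-0.3  1.4 -0.7] w 0.0001 t 47.7
```

View pics/e_6.png

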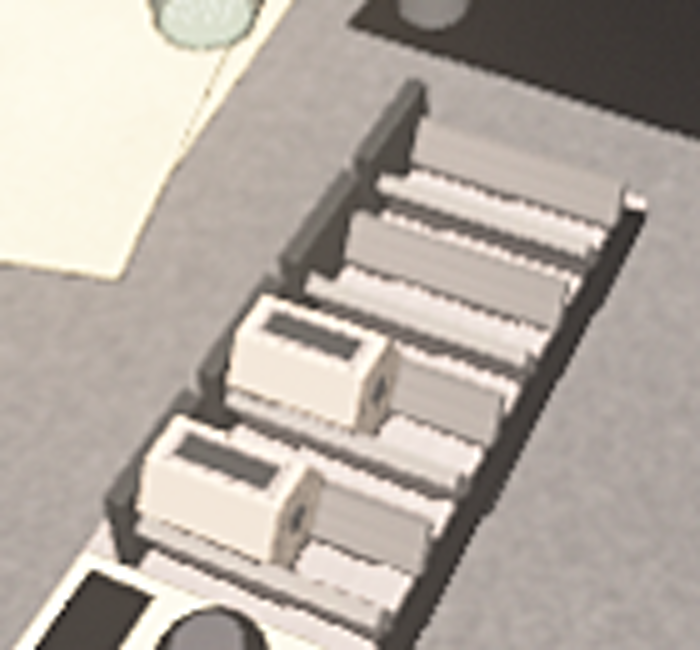

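View pics/e_mside.png

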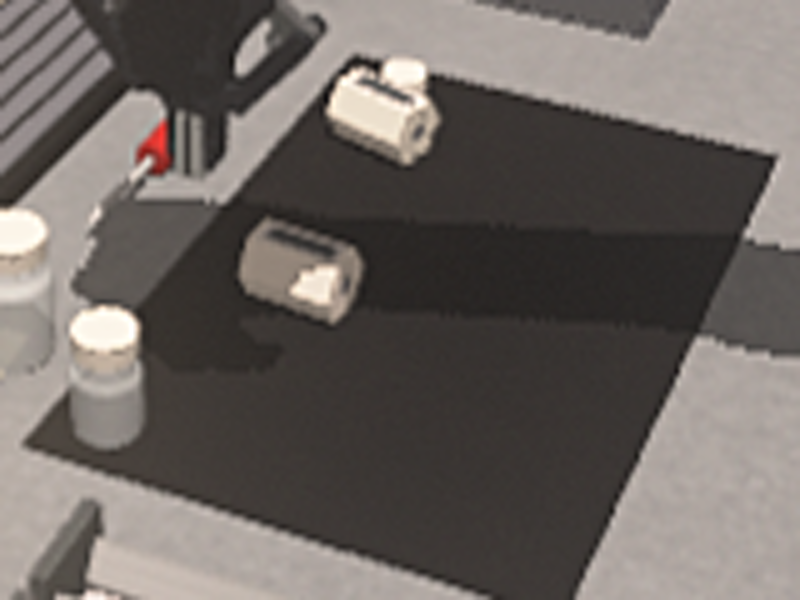

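View pics/e_mtop.png

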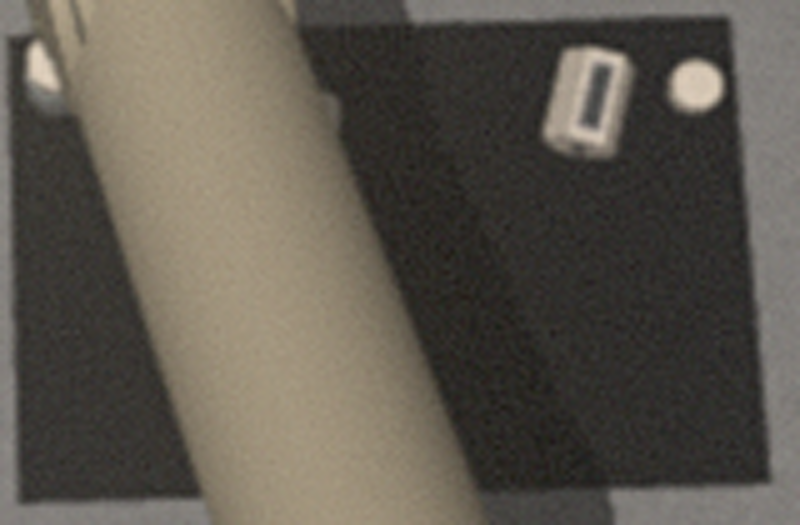

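Request:
play_rows(fingers=[0,0,1,1,1,1,1,1,1,1], offset=[[0,0,0],[0,0,0],[0.06,0.6,0.2],[0.06,0.9,0.3],[0.06,0.9,0.4],[0.06,0.9,0.4],[0.05,0.7,0.3],[0.03,0.33,0.1],[0,0,0],[0,0,0]], twist=[[0,0,0.5],[0,0,0.46],[0,0,0],[0,0,0],[0,0,0],[0,0,0],[0,0,0],[0,0,0],[0,0,0],[0,0,0]])

```text
clock: 48.7
position: [0.6124, -0.1542, 0.1179]
ee_rot: [-0.0, 0.999, -0.05, 0.0]
contact_force: [-1.1, 0.3, -0.7]
grip_width: 0.0856
```

```bash
python3 - <<'E'
from bars import *
from plan import *
plan(.6119,-.1582,.0105,-6.1,'A')
E
```

```text
A twistz total units 0.04 | shift units x,y,z: [-0.    0.13  3.58] | yaw now -5.78 tilt 0.06 pos [ 0.6124 -0.1542  0.1179] F [-1.1  0.3 -0.7] w 0.0856 t 48.7
```

Request:
play_rows(fingers=[1,1,1,1,1,1,1], offset=[[0,0.13,0.3],[0,0,0.7],[0,0,0.8],[0,0,0.6],[0,0,0.3],[0,0,0],[0,0,0]], twist=[[0,0,0.04],[0,0,0],[0,0,0],[0,0,0],[0,0,0],[0,0,0],[0,0,0]])

```text
clock: 49.4
position: [0.6123, -0.1594, 0.0371]
ee_rot: [0.0, 0.999, -0.054, 0.0]
contact_force: [-0.1, 0.7, 1.2]
grip_width: 0.0857
```

```bash
python3 - <<'E'
from bars import *
from plan import *
plan(.6119,-.1582,.0105,-6.1,'A')
g={'side':r.get_image('side')}
u=proj('side',[.61,-.16,.03])[0].astype(int); crop(g['side'],u[0]-50,u[1]-50,u[0]+50,u[1]+30,7,'f_2')
E
```

```text
A twistz total units -0.01 | shift units x,y,z: [-0.02 -0.04  0.89] | yaw now -6.18 tilt 0.06 pos [ 0.6123 -0.1594  0.0371] F [-0.1  0.7  1.2] w 0.0857 t 49.4
```

View pics/f_2.png

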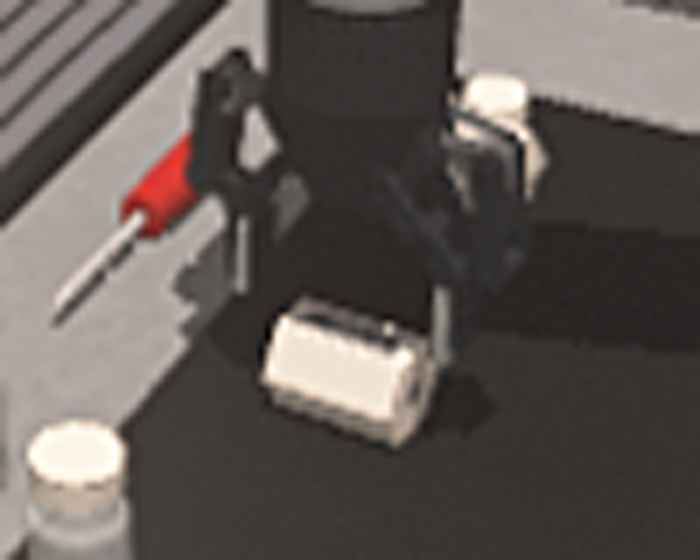

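```bash
python3 - <<'E'
from bars import *
im=cv2.imread('pics/f_2.png')[:,:,::-1].copy()
u=proj('side',[.61,-.16,.03])[0].astype(int); x0,y0=u[0]-50,u[1]-50
for (x,y,yw,col) in((.6119,-.1582,-6.1,(255,0,0)),(.6090,-.1590,-6.1,(0,255,0))):
    w=np.radians(yw); a=np.arange(6)*np.pi/3
    c,s=np.cos(w),np.sin(w); V=HEX
    W=np.c_[x+c*V[:,0]-s*V[:,1],y+s*V[:,0]+c*V[:,1],.023+V[:,2]]
    q=((proj('side',W)-[x0,y0]+.5)*7).astype(np.int32)
    cv2.polylines(im,[q[:6]],True,col,1); cv2.polylines(im,[q[6:]],True,col,1)
    for i in range(6): cv2.line(im,tuple(map(int,q[i])),tuple(map(int,q[i+6])),col,1)
save(im,'f_3')
E
```

```text
(no output)
```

View pics/f_3.png

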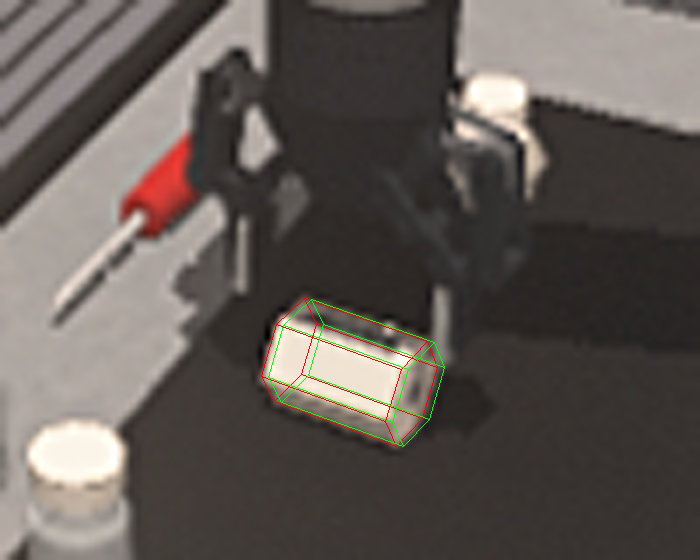

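Request:
play_rows(fingers=[1,1,1,1,0.6,0,0,0,0,0], offset=[[-0.02,0,0.4],[0,0,0.35],[0,0,0.12],[0,0,0],[0,0,0],[0,0,0],[0,0,0],[0,0,0],[0,0,0],[0,0,0]], twist=[[0,0,0],[0,0,0],[0,0,0],[0,0,0],[0,0,0],[0,0,0],[0,0,0],[0,0,0],[0,0,0],[0,0,0]])

```text
clock: 50.45
position: [0.6116, -0.1597, 0.011]
ee_rot: [0.0, 0.999, -0.054, 0.001]
contact_force: [-0.8, -0.2, 5.8]
grip_width: 0.0593
```

Request:
play_rows(fingers=[0,0,0,0,0,0,0,0], offset=[[0,0,-0.2],[0,0,-0.5],[0,0,-0.8],[0,0,-0.9],[0,0,-0.9],[0,0,-0.8],[0,0,-0.5],[0,0,0]], twist=[[0,0,0],[0,0,-0.33],[0,0,-0.33],[0,0,-0.33],[0,0,0],[0,0,0],[0,0,0],[0,0,0]])

```text
clock: 51.25
position: [0.612, -0.1597, 0.1503]
ee_rot: [0.001, 1.0, 0.015, 0.001]
contact_force: [-0.5, 0.7, -2.5]
grip_width: 0.0591
```

```bash
python3 - <<'E'
from bars import *
from plan import *
plan(.5350,.2012,.11,1.78,'T1')
E
```

```text
T1 twistz total units -0.01 | shift units x,y,z: [ -2.19 -12.1    1.34] | yaw now 1.71 tilt 0.18 pos [ 0.612  -0.1597  0.1503] F [-0.5  0.7 -2.5] w 0.0591 t 51.25
```

Request:
play_rows(fingers=[0,0,0,0,0,0,0,0,0,0,0,0,0,0,0,0,0,0,0], offset=[[-0.1,-0.4,0],[-0.16,-0.7,0],[-0.16,-0.9,0],[-0.16,-0.95,0],[-0.16,-0.95,0],[-0.16,-0.95,0],[-0.16,-0.95,0],[-0.16,-0.95,0],[-0.16,-0.95,0],[-0.16,-0.95,0],[-0.16,-0.95,0],[-0.16,-0.95,0],[-0.16,-0.85,0],[-0.16,-0.7,0],[0,-0.3,0.1],[0,0,0.4],[0,0,0.5],[0,0,0.34],[0,0,0]], twist=[[0,0,0],[0,0,0],[0,0,0],[0,0,0],[0,0,0],[0,0,0],[0,0,0],[0,0,0],[0,0,0],[0,0,0],[0,0,0],[0,0,0],[0,0,0],[0,0,0],[0,0,0],[0,0,0],[0,0,0],[0,0,0],[0,0,0]])

```text
clock: 53.15
position: [0.5338, 0.2084, 0.1055]
ee_rot: [0.001, 1.0, 0.014, -0.002]
contact_force: [-0.7, 0.3, -1.5]
grip_width: 0.0595
```

```bash
python3 - <<'E'
from bars import *
from plan import *
plan(.5350,.2010,.033,1.78,'T1')
g={'side':r.get_image('side')}
u=proj('side',[.54,.21,.06])[0].astype(int); crop(g['side'],u[0]-60,max(u[1]-70,0),u[0]+60,u[1]+60,4,'f_4')
E
```

```text
T1 twistz total units -0.02 | shift units x,y,z: [0.03 0.25 2.42] | yaw now 1.62 tilt 0.22 pos [0.5338 0.2084 0.1055] F [-0.7  0.3 -1.5] w 0.0595 t 53.15
```

View pics/f_4.png

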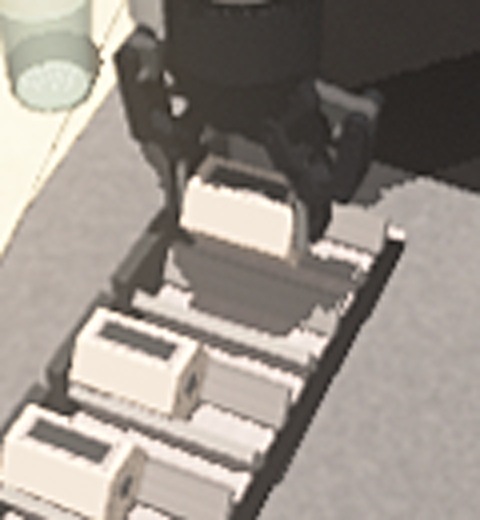

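Request:
play_rows(fingers=[0,0,0,0,0,0], offset=[[0.03,0.25,0.2],[0,0,0.6],[0,0,0.6],[0,0,0.4],[0,0,0.2],[0,0,0]], twist=[[0,0,0],[0,0,0],[0,0,0],[0,0,0],[0,0,0],[0,0,0]])

```text
clock: 53.8
position: [0.5353, 0.2027, 0.0472]
ee_rot: [0.0, 1.0, 0.015, -0.001]
contact_force: [0.1, 0.0, -0.5]
grip_width: 0.0586
```

```bash
python3 - <<'E'
from plan import *
plan(.5350,.2012,.032,1.78,'T1')
E
```

```text
T1 twistz total units -0.01 | shift units x,y,z: [-0.01  0.05  0.51] | yaw now 1.73 tilt 0.08 pos [0.5353 0.2027 0.0472] F [ 0.1  0.  -0.5] w 0.0586 t 53.8
```

Request:
play_rows(fingers=[0,0,0,0,0], offset=[[0,0.05,0.2],[0,0,0.2],[0,0,0.08],[0,0,0.03],[0,0,0]], twist=[[0,0,0],[0,0,0],[0,0,0],[0,0,0],[0,0,0]])

```text
clock: 54.3
position: [0.5358, 0.2015, 0.0329]
ee_rot: [-0.0, 1.0, 0.015, 0.0]
contact_force: [0.3, 0.3, -1.3]
grip_width: 0.0595
```

Request:
play_rows(fingers=[0.85,0.85,0.85,0.85,0.85,0.85,0.85,0.85,0.85,0.85], offset=[[0,0,0],[0,0,0],[0,0,0],[0,0,0],[0,0,-0.2],[0,0,-0.4],[0,0,-0.7],[0,0,-0.8],[0,0,-0.5],[0,0,0]], twist=[[0,0,0],[0,0,0],[0,0,0],[0,0,0],[0,0,0],[0,0,0],[0,0,0],[0,0,0],[0,0,0],[0,0,0]])

```text
clock: 55.3
position: [0.537, 0.2019, 0.1134]
ee_rot: [-0.0, 1.0, 0.015, 0.002]
contact_force: [1.1, 0.2, 0.0]
grip_width: 0.0723
```

Request:
play_rows(fingers=[0,0,0,0,0,0,0,0,0], offset=[[-0.6,0.03,0],[-0.7,0,0],[-0.55,0,0],[0,0,0.3],[0,0,0.7],[0,0,0.8],[0,0,0.6],[0,0,0.15],[0,0,0]], twist=[[0,0,0],[0,0,0],[0,0,0],[0,0,0],[0,0,0],[0,0,0],[0,0,0],[0,0,0],[0,0,0]])

```text
clock: 56.2
position: [0.48, 0.1986, 0.0333]
ee_rot: [0.0, 1.0, 0.015, -0.001]
contact_force: [0.3, -0.2, -0.2]
grip_width: 0.0001
```

```bash
python3 - <<'E'
from bars import *
from plan import *
plan(.5273,.2015,.0325,1.78,'T1push'); 
g={'side':r.get_image('side')}
u=proj('side',[.54,.21,.06])[0].astype(int); crop(g['side'],u[0]-60,max(u[1]-70,0),u[0]+60,u[1]+60,4,'f_5')
E
```

```text
T1push twistz total units -0.01 | shift units x,y,z: [ 1.58 -0.05  0.03] | yaw now 1.72 tilt 0.1 pos [0.48   0.1986 0.0333] F [ 0.3 -0.2 -0.2] w 0.0001 t 56.2
```

View pics/f_5.png

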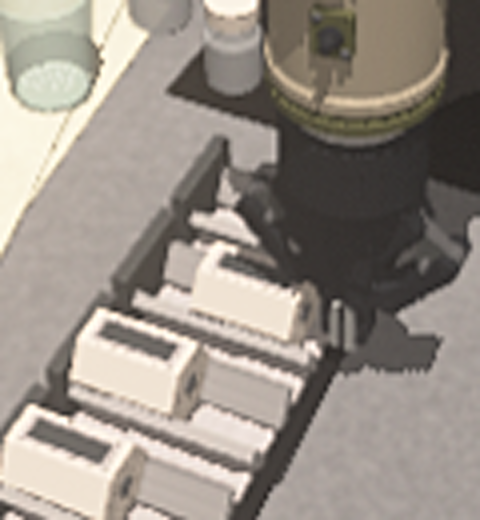

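Request:
play_rows(fingers=[0,0,0,0,0,0,0,0,0,0], offset=[[0.05,-0.06,0],[0.15,0,0],[0.2,0,0],[0.2,0,0],[0.2,0,0],[0.2,0,0],[0.2,0,0],[0.15,0,0],[0.05,0,0],[0,0,0]], twist=[[0,0,0],[0,0,0],[0,0,0],[0,0,0],[0,0,0],[0,0,0],[0,0,0],[0,0,0],[0,0,0],[0,0,0]])

```text
clock: 57.25
position: [0.5225, 0.2018, 0.0342]
ee_rot: [-0.0, 1.0, 0.015, 0.0]
contact_force: [0.0, -0.4, -0.0]
grip_width: 0.0002
```

Request:
play_rows(fingers=[0,0,0,0], offset=[[0.04,0,0],[0.04,0,0],[0.04,0,0],[0,0,0]], twist=[[0,0,0],[0,0,0],[0,0,0],[0,0,0]])

```text
clock: 57.65
position: [0.526, 0.2019, 0.0342]
ee_rot: [0.0, 1.0, 0.015, 0.0]
contact_force: [0.4, -0.9, 0.0]
grip_width: -0.0003
```

Request:
play_rows(fingers=[0,0,0], offset=[[0.03,0,0],[0.03,0,0],[0,0,0]], twist=[[0,0,0],[0,0,0],[0,0,0]])

```text
clock: 57.95
position: [0.5272, 0.2019, 0.0342]
ee_rot: [0.0, 1.0, 0.015, -0.0]
contact_force: [-3.9, -1.4, 2.5]
grip_width: -0.0001
```

Request:
play_rows(fingers=[0,0,0], offset=[[0.03,0,0],[0.02,0,0],[0,0,0]], twist=[[0,0,0],[0,0,0],[0,0,0]])

```text
clock: 58.25
position: [0.5273, 0.2019, 0.0341]
ee_rot: [0.001, 1.0, 0.015, -0.002]
contact_force: [-12.4, -2.6, 10.0]
grip_width: 0.0001
```

Request:
play_rows(fingers=[0,0,0,0,0,0,0,0,0,0,0,0,0,0,0,0,0,0,0,0], offset=[[-0.15,0,0],[-0.4,0,0],[-0.3,0,-0.3],[0,0,-0.8],[0,0,-1],[0,0,-1],[0,0,-1],[0,0.5,-0.4],[0.2,0.9,0],[0.4,0.9,0],[0.4,0.9,0],[0.4,0.9,0],[0.4,0.9,0],[0.4,0.9,0],[0.4,0.9,0],[0.4,0.9,0],[0.3,0.9,0],[0.2,0.9,0],[0,0.5,0],[0,0,0]], twist=[[0,0,0],[0,0,0],[0,0,0],[0,0,0],[0,0,0],[0,0,0],[0,0,0],[0,0,0],[0,0,0],[0,0,0],[0,0,0],[0,0,0],[0,0,0],[0,0,0],[0,0,0],[0,0,0],[0,0,0],[0,0,0],[0,0,0],[0,0,0]])

```text
clock: 60.25
position: [0.6171, -0.0977, 0.1694]
ee_rot: [0.0, 1.0, 0.013, -0.0]
contact_force: [0.1, -0.0, 0.3]
grip_width: -0.0001
```

```bash
python3 - <<'E'
from bars import *
from plan import *
g={'side':r.get_image('side'),'top':r.get_image('top')}
save(g['side'],'s3'); save(g['top'],'t3')
u=proj('side',[.55,.22,.06])[0].astype(int); crop(g['side'],u[0]-70,max(u[1]-70,0),u[0]+70,u[1]+70,5,'f_6')
crop(g['side'],270,110,430,230,5,'f_m')
for nm,xy in dict(B=(.633,-.346)).items():
    for k in (['side'],['top'],['side','top']):
        try:
            p,c=fit({n:g[n] for n in k},xy,-.28,th=90); print(nm,k,p.round(4),np.degrees(p[2]).round(1),round(c,3))
        except Exception as e: print(nm,k,e)
plan(.633,-.346,.12,-16,'B')
E
```

```text
B ['side'] [ 0.6345 -0.3401 -0.2082] -11.9 0.814
B ['top'] [ 0.6328 -0.346  -0.3013] -17.3 0.032
B ['side', 'top'] [ 0.6329 -0.346  -0.3003] -17.2 0.853
B twistz total units 2.22 | shift units x,y,z: [2.82 7.93 1.65] | yaw now 1.77 tilt 0.04 pos [ 0.6172 -0.094   0.1696] F [-0.6 -0.3 -0.5] w 0.0 t 60.35
```

View pics/f_6.png

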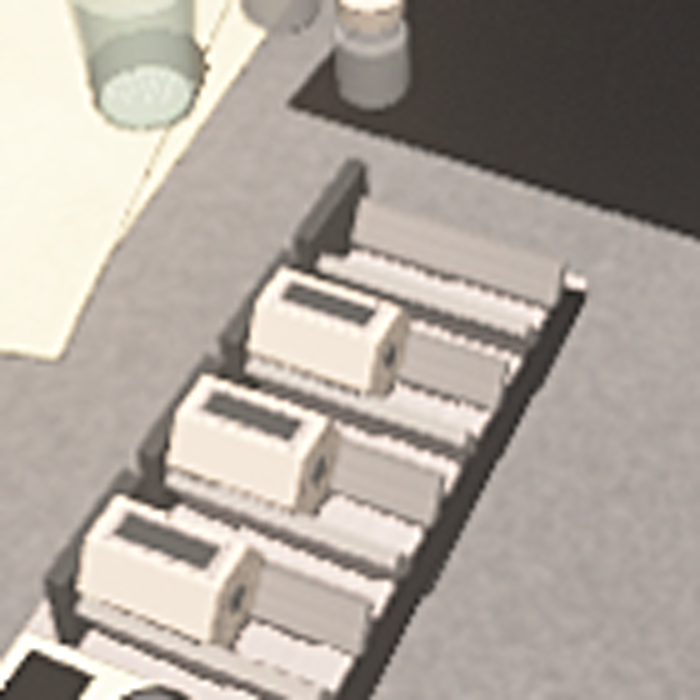

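View pics/f_m.png

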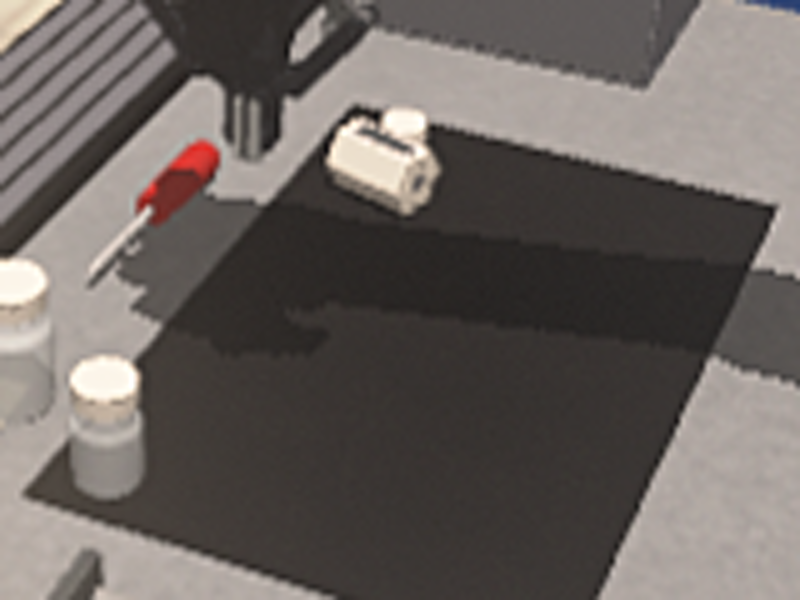

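```bash
python3 - <<'E'
from bars import *
im=cv2.imread('pics/s3.png')[:,:,::-1]; u=proj('side',[.633,-.346,.023])[0].astype(int); x0,y0=u[0]-30,u[1]-25; k=10
c=cv2.resize(im[y0:y0+50,x0:x0+60],None,fx=k,fy=k,interpolation=cv2.INTER_CUBIC).copy()
for (x,y,w,col) in((.6328,-.346,-.300,(255,0,0)),):
    cc,s=np.cos(w),np.sin(w); V=HEX
    W=np.c_[x+cc*V[:,0]-s*V[:,1],y+s*V[:,0]+cc*V[:,1],.023+V[:,2]]
    q=((proj('side',W)-[x0,y0]+.5)*k).astype(np.int32)
    cv2.polylines(c,[q[:6]],True,col,1); cv2.polylines(c,[q[6:]],True,col,1)
    for i in range(6): cv2.line(c,tuple(map(int,q[i])),tuple(map(int,q[i+6])),col,1)
save(c,'g_0')
E
```

```text
(no output)
```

View pics/g_0.png

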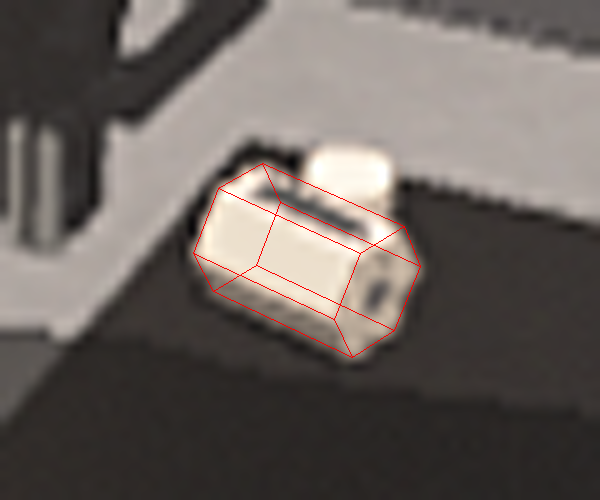

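Request:
play_rows(fingers=[0,0,0,0], offset=[[0,0,0],[0,0,0],[0,0,0],[0,0,0]], twist=[[0,0,0.8],[0,0,0.8],[0,0,0.77],[0,0,0]])

```text
clock: 60.75
position: [0.6174, -0.0931, 0.1697]
ee_rot: [-0.0, 0.989, -0.149, 0.0]
contact_force: [0.5, 0.8, 0.1]
grip_width: -0.0002
```

```bash
python3 - <<'E'
from bars import *
from plan import *
plan(.6329,-.346,.11,-17.2,'B')
E
```

```text
B twistz total units 0.0 | shift units x,y,z: [2.99 7.9  1.99] | yaw now -17.18 tilt 0.03 pos [ 0.6174 -0.0931  0.1697] F [0.5 0.8 0.1] w -0.0002 t 60.75
```

Request:
play_rows(fingers=[0,0,0,0,1,1,1,1,1,1,1,1], offset=[[0.15,0.4,0],[0.3,0.8,0],[0.34,0.9,0],[0.34,0.9,0.2],[0.34,0.9,0.3],[0.34,0.9,0.4],[0.34,0.9,0.4],[0.34,0.9,0.4],[0.3,0.8,0.29],[0.2,0.5,0],[0,0,0],[0,0,0]], twist=[[0,0,0],[0,0,0],[0,0,0],[0,0,0],[0,0,0],[0,0,0],[0,0,0],[0,0,0],[0,0,0],[0,0,0],[0,0,0],[0,0,0]])

```text
clock: 61.95
position: [0.6336, -0.3473, 0.1103]
ee_rot: [-0.0, 0.989, -0.149, 0.0]
contact_force: [0.3, 1.1, 0.3]
grip_width: 0.0854
```

```bash
python3 - <<'E'
from bars import *
from plan import *
plan(.6329,-.346,.035,-17.2,'B')
E
```

```text
B twistz total units 0.01 | shift units x,y,z: [-0.03 -0.03  2.51] | yaw now -17.16 tilt 0.08 pos [ 0.6336 -0.3473  0.1103] F [0.3 1.1 0.3] w 0.0854 t 61.95
```

Request:
play_rows(fingers=[1,1,1,1,1,1,1], offset=[[-0.03,-0.03,0.3],[0,0,0.6],[0,0,0.7],[0,0,0.6],[0,0,0.3],[0,0,0],[0,0,0]], twist=[[0,0,0],[0,0,0],[0,0,0],[0,0,0],[0,0,0],[0,0,0],[0,0,0]])

```text
clock: 62.65
position: [0.6328, -0.3472, 0.035]
ee_rot: [0.0, 0.989, -0.15, 0.0]
contact_force: [-0.5, 0.7, -0.4]
grip_width: 0.0854
```

```bash
python3 - <<'E'
from bars import *
from plan import *
plan(.6329,-.346,.0105,-17.2,'B')
g={'side':r.get_image('side')}
u=proj('side',[.63,-.35,.03])[0].astype(int); crop(g['side'],u[0]-50,u[1]-50,u[0]+50,u[1]+30,7,'g_2')
E
```

```text
B twistz total units -0.0 | shift units x,y,z: [-0.01 -0.04  0.82] | yaw now -17.23 tilt 0.03 pos [ 0.6328 -0.3472  0.035 ] F [-0.5  0.7 -0.4] w 0.0854 t 62.65
```

View pics/g_2.png

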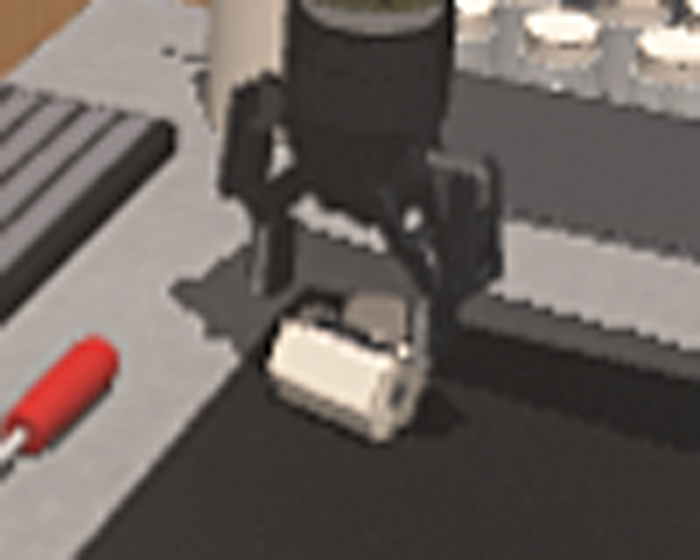

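Request:
play_rows(fingers=[1,1,1,1,0.6,0,0,0,0,0], offset=[[0,-0.04,0.4],[0,0,0.3],[0,0,0.12],[0,0,0],[0,0,0],[0,0,0],[0,0,0],[0,0,0],[0,0,0],[0,0,0]], twist=[[0,0,0],[0,0,0],[0,0,0],[0,0,0],[0,0,0],[0,0,0],[0,0,0],[0,0,0],[0,0,0],[0,0,0]])

```text
clock: 63.7
position: [0.6332, -0.3463, 0.0107]
ee_rot: [0.0, 0.989, -0.15, 0.001]
contact_force: [0.1, 0.3, 5.7]
grip_width: 0.0593
```

Request:
play_rows(fingers=[0,0,0,0,0,0,0,0], offset=[[0,0,-0.2],[0,0,-0.5],[0,0,-0.8],[0,0,-0.9],[0,0,-0.9],[0,0,-0.8],[0,0,-0.5],[0,0,0]], twist=[[0,0,0],[0,0,0],[0,0,-0.5],[0,0,-0.6],[0,0,-0.6],[0,0,-0.67],[0,0,0],[0,0,0]])

```text
clock: 64.5
position: [0.6338, -0.3465, 0.1509]
ee_rot: [0.001, 1.0, 0.014, 0.002]
contact_force: [0.1, 0.1, -0.4]
grip_width: 0.0589
```

```bash
python3 - <<'E'
from bars import *
from plan import *
plan(.5372,.1310,.11,1.78,'T0')
g={'side':r.get_image('side')}
u=proj('side',[.63,-.35,.15])[0].astype(int); crop(g['side'],u[0]-50,max(0,u[1]-50),u[0]+50,u[1]+50,6,'g_3')
E
```

```text
T0 twistz total units -0.03 | shift units x,y,z: [ -2.72 -16.01   1.36] | yaw now 1.55 tilt 0.23 pos [ 0.6338 -0.3465  0.1509] F [ 0.1  0.1 -0.4] w 0.0589 t 64.5
```

View pics/g_3.png

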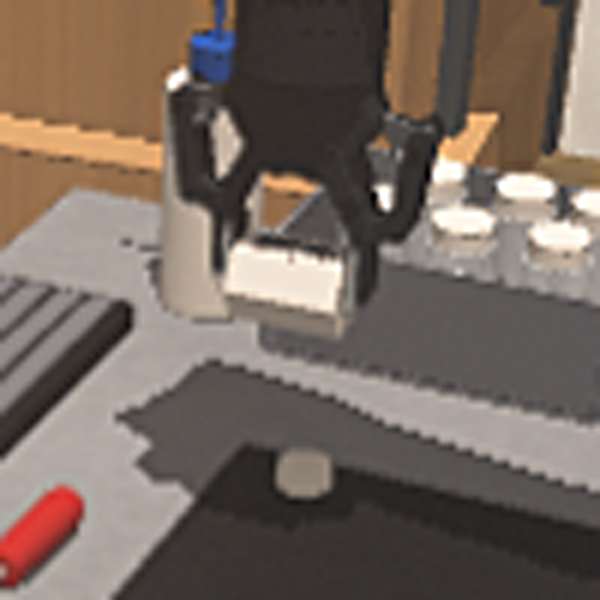

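Request:
play_rows(fingers=[0,0,0,0,0,0,0,0,0,0,0,0,0,0,0,0,0,0,0,0], offset=[[-0.1,-0.4,0],[-0.15,-0.7,0],[-0.15,-0.9,0],[-0.15,-0.95,0],[-0.15,-0.95,0],[-0.15,-0.95,0],[-0.15,-0.95,0],[-0.15,-0.95,0],[-0.15,-0.95,0],[-0.15,-0.95,0],[-0.15,-0.95,0],[-0.15,-0.95,0],[-0.15,-0.95,0],[-0.15,-0.95,0],[-0.15,-0.95,0],[-0.15,-0.95,0],[-0.15,-0.8,0],[-0.15,-0.5,0.2],[-0.07,-0.25,0.3],[0,0,0.3]], twist=[[0,0,0],[0,0,0],[0,0,0],[0,0,0],[0,0,0],[0,0,0],[0,0,0],[0,0,0],[0,0,0],[0,0,0],[0,0,0],[0,0,0],[0,0,0],[0,0,0],[0,0,0],[0,0,0],[0,0,0],[0,0,0],[0,0,0],[0,0,0]])

```text
clock: 66.55
position: [0.5356, 0.1291, 0.1225]
ee_rot: [0.0, 1.0, 0.016, -0.001]
contact_force: [0.7, 0.1, -2.0]
grip_width: 0.059
```

Request:
play_rows(fingers=[0,0], offset=[[0,0,0.4],[0,0,0]], twist=[[0,0,0],[0,0,0]])

```text
clock: 66.75
position: [0.536, 0.1266, 0.1095]
ee_rot: [0.0, 1.0, 0.014, -0.002]
contact_force: [-1.8, -0.4, -1.2]
grip_width: 0.0592
```

```bash
python3 - <<'E'
from bars import *
from plan import *
plan(.5372,.1312,.045,1.78,'T0')
g={'side':r.get_image('side')}
u=proj('side',[.54,.14,.06])[0].astype(int); crop(g['side'],u[0]-60,max(u[1]-70,0),u[0]+60,u[1]+60,4,'g_4')
E
```

```text
T0 twistz total units -0.02 | shift units x,y,z: [ 0.05 -0.15  2.15] | yaw now 1.62 tilt 0.2 pos [0.536  0.1266 0.1095] F [-1.8 -0.4 -1.2] w 0.0592 t 66.75
```

View pics/g_4.png

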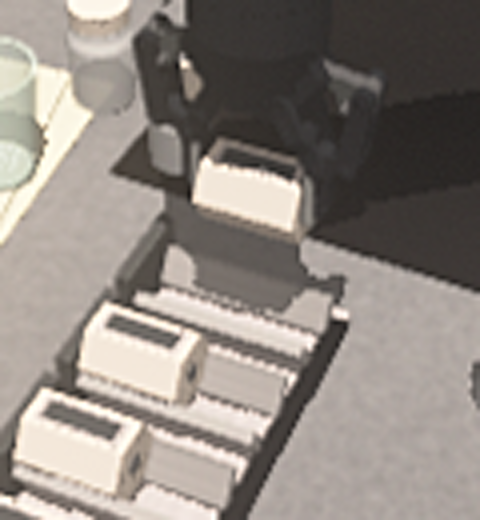

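Request:
play_rows(fingers=[0,0,0,0,0,0], offset=[[0.05,-0.12,0.3],[0,0,0.6],[0,0,0.7],[0,0,0.35],[0,0,0.1],[0,0,0]], twist=[[0,0,-0.02],[0,0,0],[0,0,0],[0,0,0],[0,0,0],[0,0,0]])

```text
clock: 67.4
position: [0.5384, 0.132, 0.0505]
ee_rot: [-0.0, 1.0, 0.016, -0.0]
contact_force: [0.1, -0.4, -1.1]
grip_width: 0.0592
```

```bash
python3 - <<'E'
from plan import *
plan(.5372,.1315,.032,1.78,'T0')
E
```

```text
T0 twistz total units 0.01 | shift units x,y,z: [-0.04  0.01  0.62] | yaw now 1.88 tilt 0.01 pos [0.5384 0.132  0.0505] F [ 0.1 -0.4 -1.1] w 0.0592 t 67.4
```

Request:
play_rows(fingers=[0,0,0,0,0,0], offset=[[-0.04,0.02,0.2],[0,0,0.2],[0,0,0.13],[0,0,0.06],[0,0,0.03],[0,0,0]], twist=[[0,0,0],[0,0,0],[0,0,0],[0,0,0],[0,0,0],[0,0,0]])

```text
clock: 68.0
position: [0.5372, 0.1314, 0.0319]
ee_rot: [-0.0, 1.0, 0.016, 0.0]
contact_force: [0.0, 0.8, -1.4]
grip_width: 0.0588
```

Request:
play_rows(fingers=[0.85,0.85,0.85,0.85,0.85,0.85,0.85,0.85,0.85,0.85], offset=[[0,0,0],[0,0,0],[0,0,0],[0,0,0],[0,0,-0.2],[0,0,-0.4],[0,0,-0.7],[0,0,-0.8],[0,0,-0.5],[0,0,0]], twist=[[0,0,0],[0,0,0],[0,0,0],[0,0,0],[0,0,0],[0,0,0],[0,0,0],[0,0,0],[0,0,0],[0,0,0]])

```text
clock: 69.0
position: [0.5385, 0.1317, 0.1125]
ee_rot: [-0.0, 1.0, 0.016, 0.002]
contact_force: [0.0, 0.2, -0.2]
grip_width: 0.0724
```

Request:
play_rows(fingers=[0,0,0,0,0,0,0,0,0], offset=[[-0.6,0.03,0],[-0.7,0,0],[-0.55,0,0],[0,0,0.3],[0,0,0.7],[0,0,0.8],[0,0,0.6],[0,0,0.15],[0,0,0]], twist=[[0,0,0],[0,0,0],[0,0,0],[0,0,0],[0,0,0],[0,0,0],[0,0,0],[0,0,0],[0,0,0]])

```text
clock: 69.9
position: [0.4814, 0.1286, 0.0325]
ee_rot: [-0.0, 1.0, 0.016, -0.001]
contact_force: [0.1, 1.0, -0.2]
grip_width: -0.0001
```

```bash
python3 - <<'E'
from bars import *
from plan import *
plan(.5294,.1318,.0335,1.78,'T0push'); 
g={'side':r.get_image('side')}
u=proj('side',[.54,.14,.06])[0].astype(int); crop(g['side'],u[0]-60,max(u[1]-70,0),u[0]+60,u[1]+60,4,'g_5')
E
```

```text
T0push twistz total units 0.01 | shift units x,y,z: [ 1.6  -0.06 -0.03] | yaw now 1.89 tilt 0.1 pos [0.4814 0.1286 0.0325] F [ 0.1  1.  -0.2] w -0.0001 t 69.9
```

View pics/g_5.png

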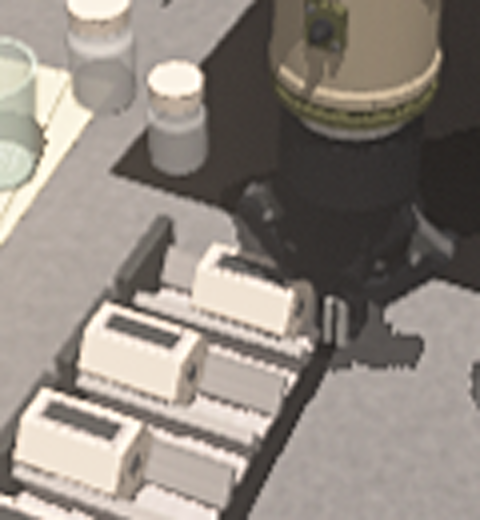

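Request:
play_rows(fingers=[0,0,0,0,0,0,0,0,0,0], offset=[[0.05,-0.06,-0.03],[0.15,0,0],[0.2,0,0],[0.2,0,0],[0.2,0,0],[0.2,0,0],[0.2,0,0],[0.15,0,0],[0.08,0,0],[0,0,0]], twist=[[0,0,0],[0,0,0],[0,0,0],[0,0,0],[0,0,0],[0,0,0],[0,0,0],[0,0,0],[0,0,0],[0,0,0]])

```text
clock: 70.95
position: [0.5248, 0.1317, 0.0342]
ee_rot: [-0.0, 1.0, 0.016, 0.0]
contact_force: [0.4, -0.3, -0.9]
grip_width: 0.0002
```

Request:
play_rows(fingers=[0,0,0,0], offset=[[0.04,0,0],[0.04,0,0],[0.03,0,0],[0,0,0]], twist=[[0,0,0],[0,0,0],[0,0,0],[0,0,0]])

```text
clock: 71.35
position: [0.5279, 0.1318, 0.0343]
ee_rot: [0.0, 1.0, 0.016, 0.0]
contact_force: [0.1, -0.8, -0.8]
grip_width: 0.0003
```

Request:
play_rows(fingers=[0,0,0], offset=[[0.03,0,0],[0.03,0,0],[0,0,0]], twist=[[0,0,0],[0,0,0],[0,0,0]])

```text
clock: 71.65
position: [0.5293, 0.1319, 0.0342]
ee_rot: [0.0, 1.0, 0.016, -0.0]
contact_force: [-3.3, -0.2, 2.2]
grip_width: 0.0005
```

Request:
play_rows(fingers=[0,0,0], offset=[[0.03,0,0],[0.02,0,0],[0,0,0]], twist=[[0,0,0],[0,0,0],[0,0,0]])

```text
clock: 71.95
position: [0.5293, 0.1318, 0.0341]
ee_rot: [0.001, 1.0, 0.017, -0.002]
contact_force: [-12.1, -0.7, 10.6]
grip_width: 0.0001
```

Request:
play_rows(fingers=[0,0,0,0,0,0,0,0,0,0,0,0,0,0], offset=[[-0.15,0,0],[-0.4,0,0],[-0.3,0,-0.3],[0,0,-0.8],[0,0,-1],[0,0,-1],[0,0,-1],[0,0,-1],[0,0.6,-0.4],[0,0.9,0],[0,0.9,0],[0,0.9,0],[0,0.5,0],[0,0,0]], twist=[[0,0,0],[0,0,0],[0,0,0],[0,0,0],[0,0,0],[0,0,0],[0,0,0],[0,0,0],[0,0,0],[0,0,0],[0,0,0],[0,0,0],[0,0,0],[0,0,0]])

```text
clock: 73.35
position: [0.5091, 0.0146, 0.199]
ee_rot: [0.001, 1.0, 0.014, 0.0]
contact_force: [0.7, 1.4, 0.3]
grip_width: 0.0002
```

```bash
python3 - <<'E'
from bars import *
from plan import *
g={'side':r.get_image('side'),'top':r.get_image('top')}
save(g['side'],'s4'); save(g['top'],'t4')
crop(g['side'],195,210,345,345,5,'h_s'); crop(g['top'],186,172,312,237,6,'h_t')
A,B=ray('top',[(199.6,210.7)]),ray('side',[(245.7,331.6)])
for z in(.055,.06,.065): print(z,onz('top',[(199.6,210.7)],z),onz('side',[(245.7,331.6)],z))
plan(.53,.41,.2,1.78,'btn')
E
```

```text
0.055 [[0.53185126 0.41510219 0.055     ]] [[0.53514955 0.40867559 0.055     ]]
0.06 [[0.53103999 0.41354347 0.06      ]] [[0.53299087 0.41107604 0.06      ]]
0.065 [[0.53022872 0.41198475 0.065     ]] [[0.53083218 0.41347649 0.065     ]]
btn twistz total units 0.01 | shift units x,y,z: [  1.1  -13.05  -0.03] | yaw now 1.87 tilt 0.02 pos [0.5091 0.0177 0.1992] F [ 0.5 -0.2  0.4] w 0.0001 t 73.45
```

View pics/h_s.png

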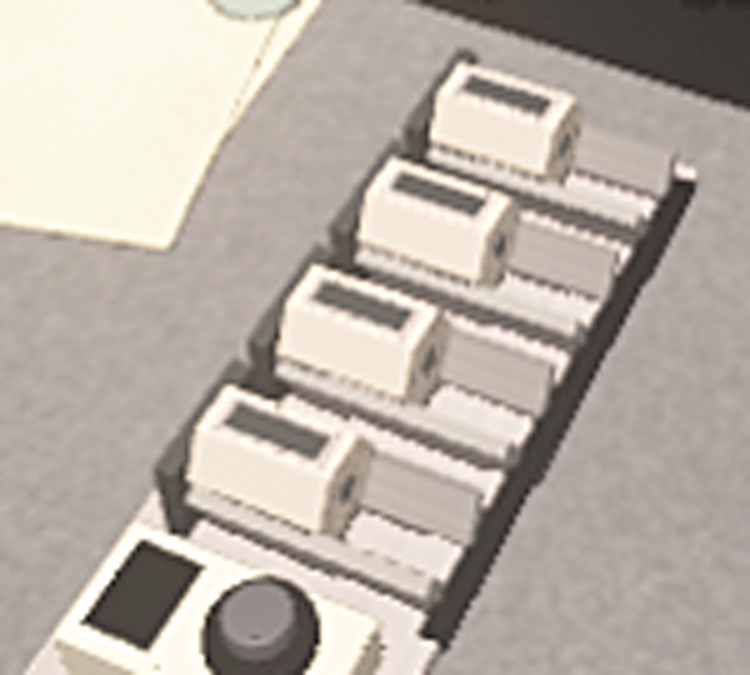

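View pics/h_t.png

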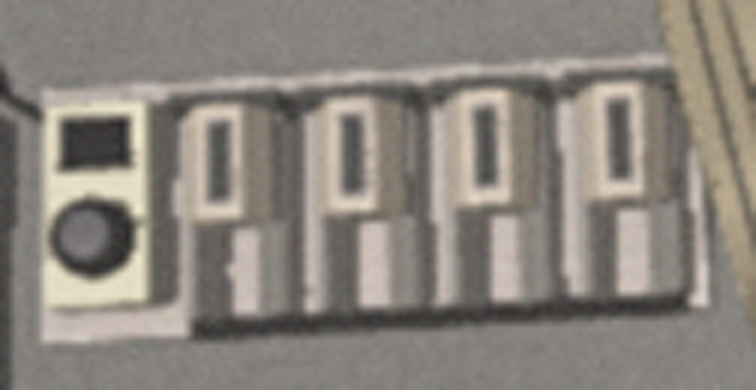

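```bash
python3 - <<'E'
from bars import *
from fit import R0,tr
for n,box,k in(('side',(195,210,345,345),5),('top',(186,172,312,237),6)):
    im=cv2.imread(f"pics/{'s4' if n=='side' else 't4'}.png")[:,:,::-1]; x0,y0,x1,y1=box
    c=cv2.resize(im[y0:y1,x0:x1],None,fx=k,fy=k,interpolation=cv2.INTER_CUBIC).copy()
    for y in(-140,-70,0,70):
        ctr=tr(R0,[14.5,y-1,44])[0]; w=R0[2]
        V=HEX; W=np.c_[ctr[0]+np.cos(w)*V[:,0]-np.sin(w)*V[:,1],ctr[1]+np.sin(w)*V[:,0]+np.cos(w)*V[:,1],.044+V[:,2]]
        q=((proj(n,W)-[x0,y0]+.5)*k).astype(np.int32)
        cv2.polylines(c,[q[:6]],True,(255,0,0),1); cv2.polylines(c,[q[6:]],True,(255,0,0),1)
        for i in(1,2): cv2.line(c,tuple(map(int,q[i])),tuple(map(int,q[i+6])),(255,0,0),1)
    save(c,'ov_'+n)
E
```

```text
(no output)
```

View pics/ov_side.png

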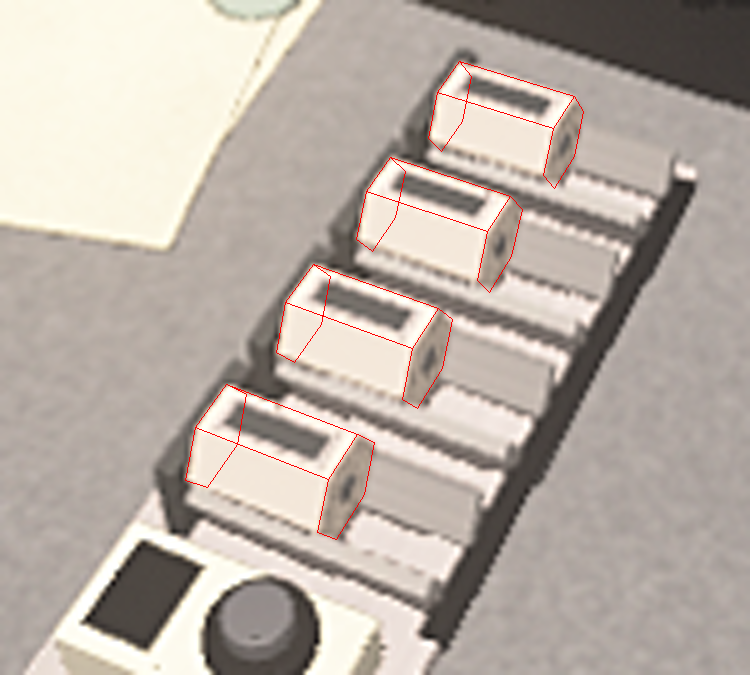

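Request:
play_rows(fingers=[0,0,0,0,0,0,0,0,0,0,0,0,0,0,0,0,0,0,0,0], offset=[[0.05,-0.4,0],[0.08,-0.7,0],[0.08,-0.9,0],[0.08,-0.95,0],[0.08,-0.95,0],[0.08,-0.95,0],[0.08,-0.95,0],[0.08,-0.95,0],[0.08,-0.95,0],[0.08,-0.95,0],[0.08,-0.95,0],[0.08,-0.95,0],[0.08,-0.95,0],[0.08,-0.8,0],[0.08,-0.6,0.3],[0,-0.2,0.7],[0,0,0.9],[0,0,0.9],[0,0,0.5],[0,0,0]], twist=[[0,0,0],[0,0,0],[0,0,0],[0,0,0],[0,0,0],[0,0,0],[0,0,0],[0,0,0],[0,0,0],[0,0,0],[0,0,0],[0,0,0],[0,0,0],[0,0,0],[0,0,0],[0,0,0],[0,0,0],[0,0,0],[0,0,0],[0,0,0]])

```text
clock: 75.45
position: [0.5298, 0.4116, 0.0982]
ee_rot: [0.001, 1.0, 0.017, -0.001]
contact_force: [-0.3, -1.0, 0.5]
grip_width: 0.0004
```

```bash
python3 - <<'E'
from bars import *
from plan import *
plan(.5315,.413,.065,1.78,'btn')
g={'side':r.get_image('side')}
crop(g['side'],195,240,325,370,4,'i_1')
E
```

```text
btn twistz total units 0.02 | shift units x,y,z: [ 0.06 -0.05  1.11] | yaw now 1.96 tilt 0.19 pos [0.5298 0.4116 0.0982] F [-0.3 -1.   0.5] w 0.0004 t 75.45
```

View pics/i_1.png

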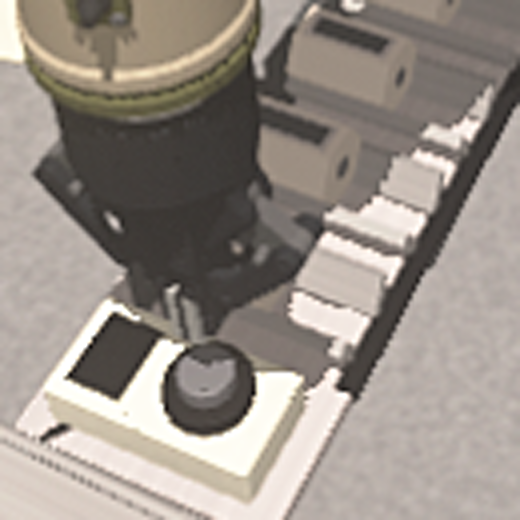

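Request:
play_rows(fingers=[0,0,0,0,0,0], offset=[[0.05,0,0.3],[0,0,0.4],[0,0,0.25],[0,0,0.1],[0,0,0],[0,0,0]], twist=[[0,0,0],[0,0,0],[0,0,0],[0,0,0],[0,0,0],[0,0,0]])

```text
clock: 76.1
position: [0.5332, 0.4112, 0.069]
ee_rot: [-0.0, 1.0, 0.016, 0.0]
contact_force: [-0.8, 0.0, -0.1]
grip_width: 0.0001
```

```bash
python3 - <<'E'
from bars import *
from plan import *
plan(.5315,.413,.06,1.78,'btn')
g={'side':r.get_image('side'),'top':r.get_image('top')}
crop(g['side'],195,240,325,370,4,'i_2')
E
```

```text
btn twistz total units 0.01 | shift units x,y,z: [-0.05 -0.06  0.3 ] | yaw now 1.87 tilt 0.02 pos [0.5332 0.4112 0.069 ] F [-0.8  0.  -0.1] w 0.0001 t 76.1
```

View pics/i_2.png

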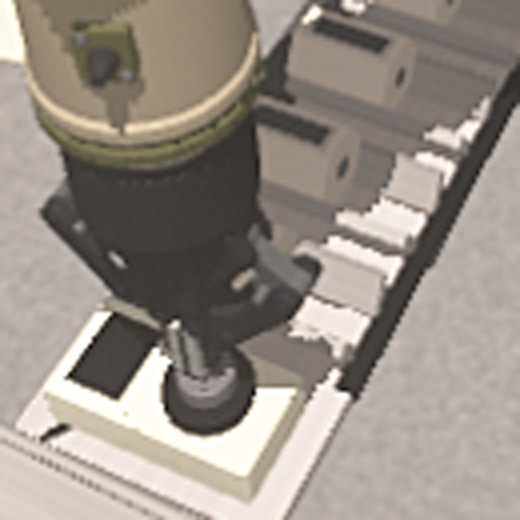

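Request:
play_rows(fingers=[0,0,0,0], offset=[[-0.03,-0.03,0.1],[0,0,0.1],[0,0,0.1],[0,0,0]], twist=[[0,0,0],[0,0,0],[0,0,0],[0,0,0]])

```text
clock: 76.6
position: [0.5321, 0.4124, 0.0597]
ee_rot: [-0.0, 1.0, 0.016, 0.0]
contact_force: [-0.1, 0.5, 4.9]
grip_width: -0.0001
```

Request:
play_rows(fingers=[0,0,0], offset=[[0,0,0.06],[0,0,0.06],[0,0,0]], twist=[[0,0,0],[0,0,0],[0,0,0]])

```text
clock: 76.9
position: [0.5322, 0.4124, 0.058]
ee_rot: [-0.0, 1.0, 0.016, 0.001]
contact_force: [-5.5, -3.1, 17.1]
grip_width: -0.0004
```

Request:
play_rows(fingers=[0,0,0], offset=[[0,0,0.04],[0,0,0.04],[0,0,0]], twist=[[0,0,0],[0,0,0],[0,0,0]])

```text
clock: 77.2
position: [0.5323, 0.4125, 0.0577]
ee_rot: [0.0, 1.0, 0.016, 0.001]
contact_force: [-8.9, -9.6, 33.3]
grip_width: 0.0001
```

```bash
python3 - <<'E'
from bars import *
g=r.get_image('side'); crop(g,195,240,325,370,4,'i_3')
E
```

```text
(no output)
```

View pics/i_3.png

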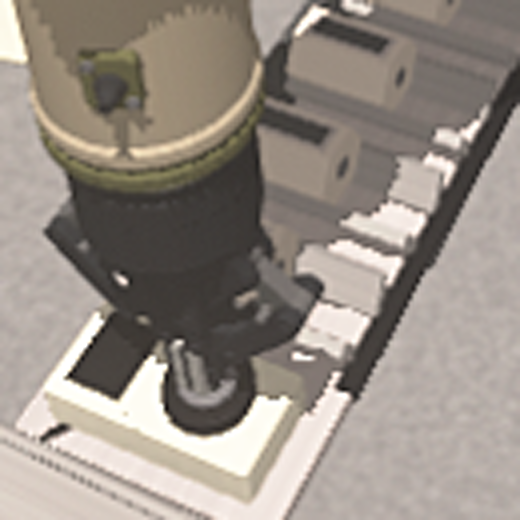

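```bash
python3 - <<'E'
from h import *
for z in(.042,.048,.052,.056,.06): print(z,onz('side',[(247,337)],z).round(4),'proj of ring-center (.5315,.4125,z):',proj('side',[.5315,.4125,z]).round(1))
print(r.observe()['contact_force'],r.observe()['position'])
E
```

```text
0.042 [[0.5324 0.4109 0.042 ]] proj of ring-center (.5315,.4125,z): [[247.  337.9]]
0.048 [[0.5299 0.4137 0.048 ]] proj of ring-center (.5315,.4125,z): [[246.6 336.1]]
0.052 [[0.5282 0.4156 0.052 ]] proj of ring-center (.5315,.4125,z): [[246.4 334.9]]
0.056 [[0.5266 0.4175 0.056 ]] proj of ring-center (.5315,.4125,z): [[246.2 333.7]]
0.06 [[0.5249 0.4193 0.06  ]] proj of ring-center (.5315,.4125,z): [[246.  332.5]]
[-10.98994966 -10.14715656  33.67279683] [0.5323391  0.41256426 0.05769784]
```

Request:
play_rows(fingers=[0,0,0,0,0,0,0,0,0,0,0,0,0,0], offset=[[0,0,-0.2],[0,0,-0.5],[0,0,-0.9],[0,0,-0.9],[0,0,-0.9],[0,0,-0.9],[0,0,-0.9],[-0.2,0.8,-0.5],[-0.2,0.9,0],[-0.2,0.9,0],[-0.2,0.9,0],[-0.2,0.9,0],[-0.2,0.9,0],[-0.2,0.9,0]], twist=[[0,0,0],[0,0,0],[0,0,0],[0,0,0],[0,0,0],[0,0,0],[0,0,0],[0,0,0],[0,0,0],[0,0,0],[0,0,0],[0,0,0],[0,0,0],[0,0,0]])

```text
clock: 78.65
position: [0.4958, 0.2234, 0.2248]
ee_rot: [0.0, 1.0, 0.016, -0.0]
contact_force: [-0.1, -0.4, 0.3]
grip_width: -0.0001
```

Request:
play_rows(fingers=[0,0,0,0,0,0,0,0,0], offset=[[0,0.9,0],[0,0.9,0],[0,0.9,0],[0,0.9,0],[0,0.9,0],[0,0.9,0],[0,0.5,0],[0,0,0],[0,0,0]], twist=[[0,0,0],[0,0,0],[0,0,0],[0,0,0],[0,0,0],[0,0,0],[0,0,0],[0,0,0],[0,0,0]])

```text
clock: 79.55
position: [0.5019, 0.0483, 0.2249]
ee_rot: [-0.0, 1.0, 0.016, -0.0]
contact_force: [-0.4, 0.5, -0.0]
grip_width: 0.0004
```

```bash
python3 - <<'E'
from bars import *
from plan import *
g={'side':r.get_image('side'),'top':r.get_image('top')}
save(g['side'],'s9'); save(g['top'],'t9')
crop(g['side'],195,210,345,345,5,'j_s'); crop(g['top'],186,172,312,237,6,'j_t')
plan(.5,.1,.2,1.78)
E
```

```text
twistz total units 0.02 | shift units x,y,z: [-0.01 -1.7   0.83] | yaw now 1.97 tilt 0.01 pos [0.5018 0.0491 0.2249] F [-0.3  0.7 -0.3] w -0.0 t 79.65
```

View pics/j_s.png

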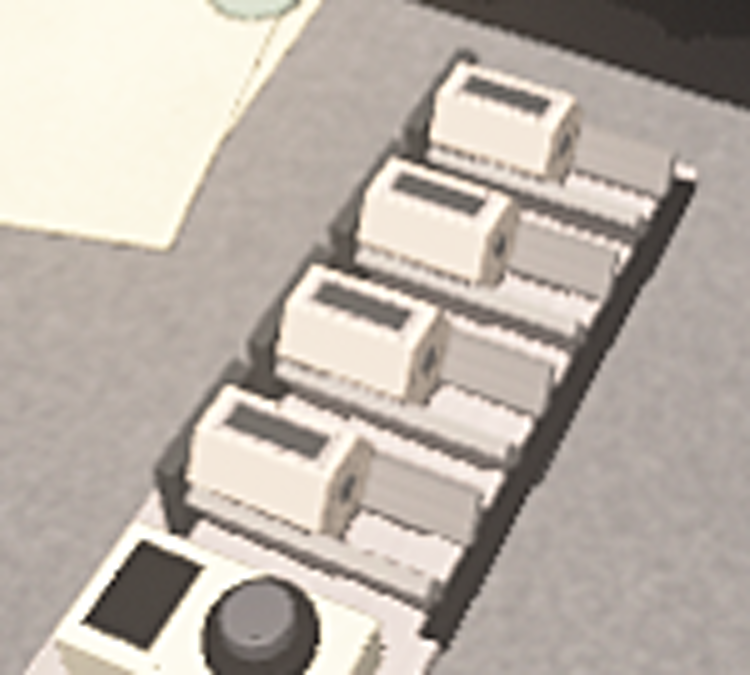

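View pics/s9.png

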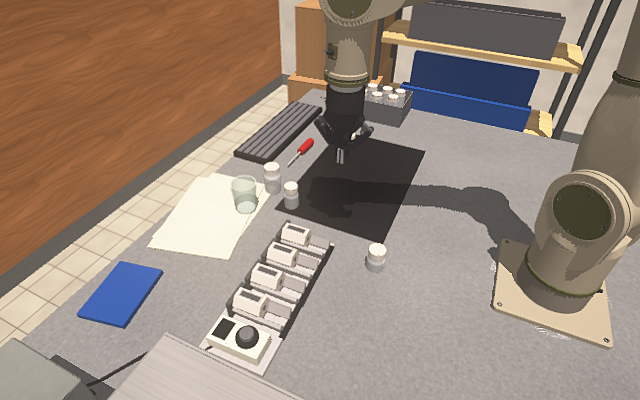

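View pics/t9.png

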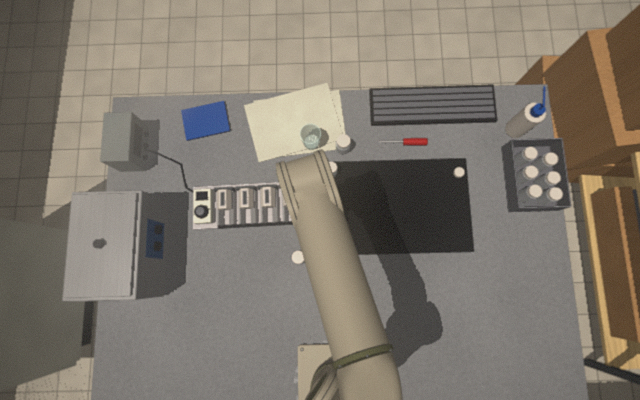

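```bash
python3 - <<'E'
from workcell import r
print(r.hand_in()); 
E
```

```text
the job is handed in; nothing more can be done
None
```

All four bars present were rolled window-up on the mat and laid one to a trough. Each was pushed home against its back stop, then I pressed and released the start button. I handed the job in at about 80 s of the 210 s allowed.

- **Knocked bar:** one bar was shifted a few centimetres during the run. I measured its position again and loaded it normally.
- **Bars seated:** each push ended on a firm 10–12 N stop at the expected position. Bar outlines projected at the home poses matched the side picture taken before the button press. The last side picture shows all four windows up and the bars unmoved.
- **Start button:** it went down about 6 mm to a hard stop. The wrist force there reached about 34 N vertically, more than the 5 N needed. The pictures show it back up after release.
- **Rest of the bench:** the bottles, beaker, cap and screwdriver look unmoved by eye in the last pictures, though the arm half hides the bottle at the mat corner in the top one. The arm is clear of everything.

No check failed. A few position fits were unusable where the arm or the cap hid a bar, so I used the other camera for those.

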